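# Set up the mini propagator by the balcony door

## Robot

A 6-joint arm with a two-finger parallel gripper is mounted at the origin on the work surface. World frame = base frame: x ahead of the robot, y to its left, z up, the work surface at z = 0. Lengths are in m, angles in rad, forces in N, time in s.
With the tool pointing down it reaches from about 0.225 to 0.725 m from the base axis. Payload 3.1 kg.
Tool frame: the origin (TCP) lies on the mounting face of the last link; the fingertips stand 173 mm ahead of it and the grasp point (between the pads) lies 155 mm ahead of it; z points along the fingers, y is the line along which they close (so a half turn about z gives the same grasp; the last joint's range is limited). The gripper opens to 85 mm and grips with 20 to 120 N. Pads are 22 mm wide; open, the fingers measure 114 mm over their backs; the gripper's body (76 mm by 85 mm) begins 54 mm behind the grasp point. The pads swing forward as they close: fully open they stand 13 mm farther back than shut.
Start: joints at [1.033, 0.048, 0.099, 1.622, 0, 1.443], TCP at [0.209, 0.482, 0.405] pointing down, gripper open.
Joint ranges: [-2.91, 2.91], [-0.99, 1.94], [-1.21, 1.42], [-2.12, 2.29], [-1.49, 1.47], [-3.14, 3.14]. Speed limits (rad/s): [2.79, 2.79, 3.14, 3.14, 3.14, 3.14].

## Interface

Orientations are given as a rotation vector (axis times angle).
In Python, from rig import env gives the robot as it stands.
- The arm moves only by the tool jog_arm, never from a script. Its arguments are lists of equal length, an entry for each row: "translation": the shift along the tool's x, y, z scaled (see below), a list of three; "angular": the turn, a rotation vector about the tool's x, y, z scaled (see below), a list of three; "hand": the opening, from 0 (shut) to 1 (fully open). A call has 1 to 5 rows; each row is the pose to reach, as a shift and turn from the pose commanded when the call began, along the tool's axes at that moment; what a row does not reach only later rows make up. The controller multiplies each number of a shift by 0.5 m and each number of a turn by 1.5 rad. A row lasts 1/8 s, in which the tool goes at most 62.5 mm and 10.7 degrees, less where a joint would pass 70% of its speed; a pose out of reach is approached as far as the arm can. A call with a number of a shift or a turn outside -1 to 1 is refused whole. A call with a gripper value outside its range is refused whole. The fingers move at their own pace and stop on an object; the grip force is fixed at half the most. Time passes only in rows, so rows that repeat a pose let the fingers close. It gives the time, the measured TCP pose, the force, the opening and the grip force at its end, in the units of the state.
- env.observe(): the state, without advancing time (a new reading comes with each control period).
- env.grab_frame(name): name is "scene" or "top" or "wrist"; returns the picture (420x560x3 uint8, blue, green, red); there is no depth.
- env.camera_model(name): a dict with "vertical_fov" (degrees; the focal length in pixels is half the picture's height over the tangent of half this angle, whatever the lens; pixels are square), "cx", "cy" (the principal point, pixels), "rvec" (rotation vector, rad) and "tvec" (3), from world to camera coordinates, as OpenCV has them; the wrist camera has in their place "tool_from_camera" (4x4, takes a point from camera to tool coordinates, whose origin is the TCP and whose axes are the flange's). Camera axes: x right, y down, z forward; pixel columns grow to the right and rows downward; lengths in m; the calibration is good to about 2 mm. A picture is of the moment at which its call begins: read the wrist's pose just before it. camera_model takes no time and is no camera call.
- env.sign_off(): hands the job in; it is judged then, once.
The state is a dict: "time_s": time; "joint_positions": joint angles; "joint_vel": joint speeds; "effort": joint torques, N m; "tcp_pos": TCP position; "ee_rot": TCP orientation; "contact_force": force on the tool from outside, world axes, zero at the start; "moment": the same for the moment, N m; "gripper_width": finger opening in m; "finger_force": force on a finger pad.
Only numpy, scipy, OpenCV 4.12 (cv2) and the standard library are available. Lean on these libraries where they do the work, as an engineer would, in place of code of your own. Each camera call takes 0.05 s, during which the arm holds its last target. There are 200 camera calls.

## Task

Get the mini propagator ready for sowing: take the clear hood off the black base and set it down out of the way, then pick the one green cell insert of the right size for the base and seat it flat and square, fully down in the bay, leaving the other two inserts where they are. Next put every coir pellet from the beech tray into that insert, lying flat, one to a cell. Finally put the hood back squarely over the base, fully down all round, and leave the glass bottles standing.

Things in the scene. Friction and masses are not known exactly. Their poses are not given: they have to be found in the camera images.
- base: black propagator base, fixed: a flange 128 mm (x) x 160 mm (y), 12 mm high, from which an upstanding wall (outside 101 x 133 mm, 4 mm thick) rises to 24 mm and encloses an open bay, inside 93 x 125 mm, with its floor 6 mm above the board. Origin: centre of underside, z up.
- base_bay (a point): centre of the bay floor in the base, 6 mm above the board, axes as the base.
- base_seat (a point): centre of the base at the height of the flange's top face, 12 mm above the board, on which the hood's lower edge rests, axes as the base.
- insert_m: green cell insert, 89 (x) x 121 (y) x 24 mm high, six open square cells 37 mm wide, two rows of three along y, cell floors 3 mm thick, walls 2.5 mm, a 10 mm web between the rows with a lift handle on it: 10 mm thick (x), 60 mm long (y), 24 to 48 mm high. Fits the bay, 2 mm to spare each side, either way round. Origin: centre of underside, z up. 70 g, loose.
- insert_s: green cell insert, 79 (x) x 106 (y) x 24 mm high, six open square cells 32 mm wide, two rows of three along y, cell floors 3 mm thick, walls 2.5 mm, a 10 mm web between the rows with a lift handle on it: 10 mm thick (x), 60 mm long (y), 24 to 48 mm high. Too small for the bay; leave it where it is. Origin: centre of underside, z up. 70 g, loose.
- insert_l: green cell insert, 101 (x) x 139 (y) x 24 mm high, six open square cells 43 mm wide, two rows of three along y, cell floors 3 mm thick, walls 2.5 mm, a 10 mm web between the rows with a lift handle on it: 10 mm thick (x), 60 mm long (y), 24 to 48 mm high. Too large for the bay; leave it where it is. Origin: centre of underside, z up. 70 g, loose.
- hood: clear hood, an upside-down box 113 mm (x) x 145 mm (y) x 55 mm high, walls and top 3 mm, inside 107 x 139 mm, on top a green grip bar 16 mm thick (x), 60 mm long (y), 55 to 79 mm high. At the start it stands on the base. Fits over the base's wall, 3 mm to spare each side, either way round. Origin: centre of open underside, z up. 130 g, loose.
- tray: low beech wood tray, fixed, 220 mm (x) x 170 mm (y) x 18 mm high, walls 6 mm, floor 6 mm thick, holding the pellets at the start. Origin: centre of the underside.
- mat: thin cork mat, 180 mm square, 1 mm thick, flat on the board on the other side of the base from the tray: a free place to stand the hood. Origin: its centre, on the board.
- glass1: green glass mineral bottle, 67 mm diameter, 228 mm high, standing loose beside the work. Origin: centre of the underside.
- glass2: green glass mineral bottle like glass1, standing loose on the other side. Origin: centre of the underside.
- pellet0_center (a point): centre of a brown pressed coir pellet, a flat disc 30 mm in diameter and 12 mm thick, z along its axis, 15 g, loose; None if this pellet is absent.
- pellet1_center (a point): centre of a brown pressed coir pellet, a flat disc 30 mm in diameter and 12 mm thick, z along its axis, 15 g, loose; None if this pellet is absent.
- pellet2_center (a point): centre of a brown pressed coir pellet, a flat disc 30 mm in diameter and 12 mm thick, z along its axis, 15 g, loose; None if this pellet is absent.
- pellet3_center (a point): centre of a brown pressed coir pellet, a flat disc 30 mm in diameter and 12 mm thick, z along its axis, 15 g, loose; None if this pellet is absent.
- pellet4_center (a point): centre of a brown pressed coir pellet, a flat disc 30 mm in diameter and 12 mm thick, z along its axis, 15 g, loose; None if this pellet is absent.
- pellet5_center (a point): centre of a brown pressed coir pellet, a flat disc 30 mm in diameter and 12 mm thick, z along its axis, 15 g, loose; None if this pellet is absent.
- well0 (a point): point in one of the six cells of insert_m, on the cell's axis 6 mm above its floor (where the centre of a pellet lying flat in it comes to be), 15 mm below the cell rims; axes as insert_m.
- well1 (a point): point in one of the six cells of insert_m, on the cell's axis 6 mm above its floor (where the centre of a pellet lying flat in it comes to be), 15 mm below the cell rims; axes as insert_m.
- well2 (a point): point in one of the six cells of insert_m, on the cell's axis 6 mm above its floor (where the centre of a pellet lying flat in it comes to be), 15 mm below the cell rims; axes as insert_m.
- well3 (a point): point in one of the six cells of insert_m, on the cell's axis 6 mm above its floor (where the centre of a pellet lying flat in it comes to be), 15 mm below the cell rims; axes as insert_m.
- well4 (a point): point in one of the six cells of insert_m, on the cell's axis 6 mm above its floor (where the centre of a pellet lying flat in it comes to be), 15 mm below the cell rims; axes as insert_m.
- well5 (a point): point in one of the six cells of insert_m, on the cell's axis 6 mm above its floor (where the centre of a pellet lying flat in it comes to be), 15 mm below the cell rims; axes as insert_m.
Not all that is in view belongs to the job. What is shaped like the glass1 but orange is not meant.

How it is judged:
On the way, in this order (a step that is already met when the one before it is completed fails the run):
1. the hood has been taken off the base and set aside (horizontal distance between hood and base_seat above 0.1 m), for 0.2 s.
2. the insert that fits lies flat and square, fully down in the base's bay (horizontal distance between insert_m and base_bay below 0.006 m and z of insert_m in the frame of base_bay below 0.003 m and angle between insert_m's own z axis and vertical below 0.05 rad and angle between the y axis of insert_m and the y axis of base, either way round below 0.09 rad), for 0.3 s.
3. every pellet lies flat in a cell of the seated insert, one to a cell (all of step 2 and (distance between pellet0_center and well0 below 0.008 m or distance between pellet0_center and well1 below 0.008 m or distance between pellet0_center and well2 below 0.008 m or distance between pellet0_center and well3 below 0.008 m or distance between pellet0_center and well4 below 0.008 m or distance between pellet0_center and well5 below 0.008 m) and (distance between pellet1_center and well0 below 0.008 m or distance between pellet1_center and well1 below 0.008 m or distance between pellet1_center and well2 below 0.008 m or distance between pellet1_center and well3 below 0.008 m or distance between pellet1_center and well4 below 0.008 m or distance between pellet1_center and well5 below 0.008 m) and (distance between pellet2_center and well0 below 0.008 m or distance between pellet2_center and well1 below 0.008 m or distance between pellet2_center and well2 below 0.008 m or distance between pellet2_center and well3 below 0.008 m or distance between pellet2_center and well4 below 0.008 m or distance between pellet2_center and well5 below 0.008 m) and (distance between pellet3_center and well0 below 0.008 m or distance between pellet3_center and well1 below 0.008 m or distance between pellet3_center and well2 below 0.008 m or distance between pellet3_center and well3 below 0.008 m or distance between pellet3_center and well4 below 0.008 m or distance between pellet3_center and well5 below 0.008 m) and (distance between pellet4_center and well0 below 0.008 m or distance between pellet4_center and well1 below 0.008 m or distance between pellet4_center and well2 below 0.008 m or distance between pellet4_center and well3 below 0.008 m or distance between pellet4_center and well4 below 0.008 m or distance between pellet4_center and well5 below 0.008 m) and (distance between pellet5_center and well0 below 0.008 m or distance between pellet5_center and well1 below 0.008 m or distance between pellet5_center and well2 below 0.008 m or distance between pellet5_center and well3 below 0.008 m or distance between pellet5_center and well4 below 0.008 m or distance between pellet5_center and well5 below 0.008 m)), for 0.3 s.
At the end, for the whole second after the job is handed in: insert_m down in the bay (3 mm; 6 mm off centre, 0.05 rad tilt, 0.09 rad yaw); each pellet centre within 8 mm of a well point; hood down on the flange (3 mm; 8 mm, 0.05 rad, 0.1 rad); both at rest; other inserts moved under 50 mm; glass bottles upright within 0.2 rad (all of step 3 and horizontal distance between hood and base_seat below 0.008 m and z of hood in the frame of base_seat below 0.003 m and angle between hood's own z axis and vertical below 0.05 rad and angle between the y axis of hood and the y axis of base, either way round below 0.1 rad and linear speed of each of hood, insert_m below 0.02 m/s and distance of each of insert_s, insert_l from where it was at the start of the episode below 0.05 m and angle between each of glass1, glass2's own z axis and vertical below 0.2 rad); the robot touches nothing.
It fails at once if a glass bottle is knocked over (angle between any of glass1, glass2's own z axis and vertical above 0.7 rad).
Of pellet0, pellet1, pellet2, pellet3, pellet4, pellet5 only 4 to 6 are there at a start; the rules pass over those that are not, and their reading is None.
At some moment in a run one of pellet0, pellet1, pellet2, pellet3, pellet4, pellet5, hood may be knocked a few centimetres aside while the robot is not near it.
Once in a run the grip may slacken for a moment while it holds something.
It also fails if it takes over 208 s, if anything falls off the work surface, if the arm or the gripper's body presses on something with over 40 N, if the wrist force passes 120 N, or if a joint passes its speed limit or range.

## Working session

There is one attempt and no reset: what is moved stays moved. The work goes in short steps, Python scripts to look and compute and a tool call to move; the robot and the scene stay as the last step left them, time stands still between calls to the robot, and variables do not carry over. Pictures are saved under pics/ and viewed, at most 15 in all, crops included, and the job is handed in when it is done.

Besides the shell and the picture viewer there is one more tool, called after "Request:" as name(argument=value, ...) on one line, values as JSON. jog_arm: Moves the arm, as the interface text tells. Its arguments: {"type":"object","properties":{"translation":{"type":"array"},"angular":{"type":"array"},"hand":{"type":"array"}},"required":["translation","angular","hand"]}

```bash
ls; mkdir -p pics
python3 - <<'E'
from rig import env
import cv2, numpy as np
print(env.observe())
for n in("scene","top","wrist"):
    print(n,env.camera_model(n))
a=env.grab_frame("scene");b=env.grab_frame("top")
cv2.imwrite("pics/scene0.png",a);cv2.imwrite("pics/top0.png",b)
E
```

```text
pics
{'time_s': 0.0, 'joint_positions': array([ 1.03316786e+00,  4.87302343e-02,  9.75481719e-02,  1.62197561e+00,
       -8.75507577e-06,  1.44299555e+00]), 'joint_vel': array([ 0.00125472,  0.00067531, -0.00129596,  0.00201554,  0.00096966,
       -0.00185778]), 'effort': array([-1.90156229e-04, -3.38783705e+01,  3.20014465e+01,  2.03681889e-02,
       -2.88065603e-04, -1.84049043e-06]), 'tcp_pos': array([0.20909047, 0.48133506, 0.40350243]), 'ee_rot': array([-0.63910444, -3.07511696,  0.00350941]), 'contact_force': array([-0.0888103 , -1.36062153, -0.43653072]), 'moment': array([0.03166992, 0.00256202, 0.02135405]), 'finger_force': 0.0, 'gripper_width': 0.08607249532330633}
scene {'vertical_fov': 45.63046098145703, 'cx': 273.7820424025431, 'cy': 200.63433260100965, 'rvec': array([ 2.05345244,  0.74089447, -0.36122518]), 'tvec': array([-0.47757619, -0.16933264,  1.54061451])}
top {'vertical_fov': 53.08775754839902, 'cx': 276.36989335760126, 'cy': 212.0566981255916, 'rvec': array([ 2.10067646, -2.12319311,  0.17097841]), 'tvec': array([0.06129599, 0.59582093, 0.96493764])}
wrist {'vertical_fov': 65.5799518451998, 'cx': 283.6327048228487, 'cy': 208.96362064921564, 'tool_from_camera': array([[-2.81539143e-04, -9.51277285e-01, -3.08336582e-01,
         7.89615789e-02],
       [ 9.99999914e-01, -3.62107394e-04,  2.04080293e-04,
        -1.29418915e-03],
       [-3.05787903e-04, -3.08336498e-01,  9.51277305e-01,
         3.17905071e-02],
       [ 0.00000000e+00,  0.00000000e+00,  0.00000000e+00,
         1.00000000e+00]])}
```

View pics/top0.png

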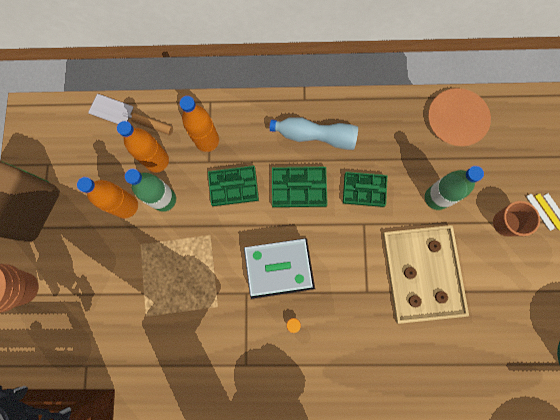

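View pics/scene0.png

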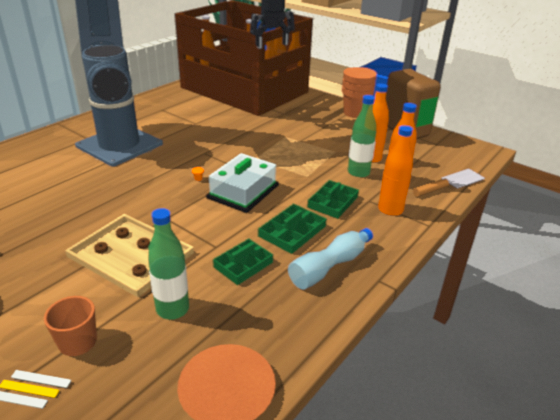

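The top view shows the inserts at (233,186), (299,186) and (364,188). The hood is on the base at (279,267), the tray is right with four pellets, and the mat is left at (180,275). Green bottles are at (152,190) and (450,188). The orange bottles, blue bottle and orange ball are not part of the job.

```bash
cat > h.py <<'E'
import numpy as np, cv2
from scipy.spatial.transform import Rotation as R
from rig import env
def cam(n):
    m=env.camera_model(n); f=210/np.tan(np.radians(m["vertical_fov"])/2)
    if n=="wrist":
        s=env.observe(); T=m["tool_from_camera"]; Rt=R.from_rotvec(s["ee_rot"]).as_matrix()
        Rw=Rt@T[:3,:3]; c=s["tcp_pos"]+Rt@T[:3,3]
    else:
        Rc=cv2.Rodrigues(m["rvec"])[0]; Rw=Rc.T; c=-Rc.T@m["tvec"]
    return f,m["cx"],m["cy"],Rw,c
def w(cm,uv,z):
    f,cx,cy,Rw,c=cm; uv=np.atleast_2d(np.array(uv,float))
    d=np.c_[(uv[:,0]-cx)/f,(uv[:,1]-cy)/f,np.ones(len(uv))]@Rw.T
    return c+d*((z-c[2])/d[:,2])[:,None]
def px(cm,P):
    f,cx,cy,Rw,c=cm; p=(np.atleast_2d(P)-c)@Rw
    return np.c_[f*p[:,0]/p[:,2]+cx,f*p[:,1]/p[:,2]+cy]
def hsv(im,lo,hi,k=3):
    m=cv2.inRange(cv2.cvtColor(im,cv2.COLOR_BGR2HSV),np.array(lo),np.array(hi))
    return cv2.morphologyEx(m,cv2.MORPH_CLOSE,np.ones((k,k),np.uint8)) if k else m
def blobs(m,amin):
    c=[x for x in cv2.findContours(m,cv2.RETR_EXTERNAL,cv2.CHAIN_APPROX_NONE)[0] if cv2.contourArea(x)>amin]
    return sorted(c,key=cv2.contourArea,reverse=True)
def rect(cm,c,z):
    """min-area rectangle of contour cast to plane z: centre, sizes (long first), yaw of long axis deg"""
    P=w(cm,c.reshape(-1,2),z)[:,:2]; q=cv2.boxPoints(cv2.minAreaRect((P*1000).astype(np.float32)))
    e=[q[1]-q[0],q[2]-q[1]]; e.sort(key=lambda v:-np.hypot(*v))
    a=np.degrees(np.arctan2(e[0][1],e[0][0]))
    return q.mean(0)/1000,np.hypot(*e[0]),np.hypot(*e[1]),(a+90)%180-90
def turn_yaw():
    """heading (deg) of tool y axis in world"""
    y=R.from_rotvec(env.observe()["ee_rot"]).as_matrix()[:,1]; return np.degrees(np.arctan2(y[1],y[0]))
def go(p,yaw=None):
    """move numbers to bring grasp point (155 mm ahead of the TCP) over/at p, tool y along heading yaw deg (mod 180), tool down"""
    s=env.observe(); Rt=R.from_rotvec(s["ee_rot"]).as_matrix(); y0=turn_yaw()
    if yaw is None: yaw=y0
    while yaw-y0>90: yaw-=180
    while yaw-y0<-90: yaw+=180
    a=np.radians(yaw); y=np.array([np.cos(a),np.sin(a),0]); z=np.array([0,0,-1.]); Rd=np.c_[np.cross(y,z),y,z]
    t=Rt.T@(np.array(p)+[0,0,.155]-s["tcp_pos"]); r=R.from_matrix(Rt.T@Rd).as_rotvec()
    print("move",np.round(t/.5,4).tolist(),"turn",np.round(r/1.5,4).tolist(),"yaw %.1f->%.1f j6 %.2f"%(y0,yaw,s["joint_positions"][5]))
def shot(n,name=None):
    cm=cam(n); im=env.grab_frame(n)
    if name: cv2.imwrite("pics/%s.png"%name,im)
    return cm,im
E
python3 - <<'E'
from h import *
im=cv2.imread("pics/top0.png"); cm=cam("top"); print("cam",cm[4])
for c in blobs(hsv(im,(60,80,20),(90,255,160)),40): print("green",cv2.boundingRect(c),rect(cm,c,.024))
for p in [(434,246),(410,272),(415,300),(442,297)]: print("pel",w(cm,p,.012))
print("tray",w(cm,[(383,228),(452,226),(468,316),(398,322)],.018)[:,:2])
print("mat",w(cm,[(141,244),(211,236),(217,304),(146,313)],0)[:,:2])
print("hoodbar",w(cm,[(278,267)],.079))
print("turn",turn_yaw())
E
```

```text
cam [0.40662039 0.03019963 1.06000579]
green (272, 167, 55, 40) (array([ 0.6682512 , -0.00190789], dtype=float32), np.float32(137.12366), np.float32(101.83222), np.float32(89.22371))
green (208, 166, 50, 40) (array([0.6731665 , 0.16660126], dtype=float32), np.float32(119.76324), np.float32(91.446686), np.float32(-83.71518))
green (343, 172, 44, 35) (array([ 0.6592169 , -0.16722946], dtype=float32), np.float32(107.05806), np.float32(81.54253), np.float32(84.103424))
green (439, 171, 36, 30) (array([ 0.66433644, -0.3945207 ], dtype=float32), np.float32(86.97251), np.float32(68.720314), np.float32(-55.71434))
green (132, 173, 32, 30) (array([0.6689796 , 0.38177484], dtype=float32), np.float32(80.52697), np.float32(68.94913), np.float32(52.983627))
green (425, 187, 20, 22) (array([ 0.6281255 , -0.33335504], dtype=float32), np.float32(60.075912), np.float32(29.922073), np.float32(30.664932))
green (157, 190, 19, 21) (array([0.63106877, 0.32966137], dtype=float32), np.float32(59.474743), np.float32(27.685116), np.float32(-34.609543))
pel [[ 0.51423255 -0.33356033  0.012     ]]
pel [[ 0.45104267 -0.27036261  0.012     ]]
pel [[ 0.38379323 -0.27788816  0.012     ]]
pel [[ 0.39039862 -0.34319293  0.012     ]]
tray [[ 0.55986794 -0.20921984]
 [ 0.56281352 -0.37953459]
 [ 0.34564956 -0.39883521]
 [ 0.33284771 -0.23232913]]
mat [[0.52872526 0.40260748]
 [0.5472027  0.22359044]
 [0.37758825 0.2051604 ]
 [0.35712957 0.38119689]]
hoodbar [[0.46253319 0.05167159 0.079     ]]
turn 66.51937997998077
```

Rectangle sizes at 24 mm: left 120×91 (insert_m, 121×89), middle 137×102 (large), right 107×82 (small). Candidates by pixel are left (233,186), middle (299,186) and right (364,188), and I choose the left. I'll hover to check it and measure the hood.

Run:
```python
from h import *
go((.47,.06,.25),6)
```

```text
move [-0.8144, -0.565, -0.0017] turn [-0.0014, 0.0006, 0.7042] yaw 66.5->6.0 j6 1.44
```

Request:
jog_arm(translation=[[-0.8144,-0.565,0],[-0.8144,-0.565,0],[-0.8144,-0.565,0],[-0.8144,-0.565,0],[-0.8144,-0.565,0]], angular=[[0,0,0.704],[0,0,0.704],[0,0,0.704],[0,0,0.704],[0,0,0.704]], hand=[1,1,1,1,1])

```text
time_s: 0.72
tcp_pos: [0.3742, 0.214, 0.4043]
ee_rot: [-1.967, -2.45, 0.0]
contact_force: [0.9, 0.4, 0.5]
gripper_width: 0.0857
finger_force: 0.0
```

Run:
```python
from h import *
go((.47,.06,.25),6)
```

```text
move [-0.3422, 0.1205, -0.0015] turn [-0.0001, -0.0001, 0.0753] yaw 12.5->6.0 j6 1.72
```

Request:
jog_arm(translation=[[-0.342,0.12,0],[-0.342,0.12,0],[-0.342,0.12,0],[-0.342,0.12,0]], angular=[[0,0,0.075],[0,0,0.075],[0,0,0.075],[0,0,0.075]], hand=[1,1,1,1])

```text
time_s: 1.23
tcp_pos: [0.4714, 0.0592, 0.4035]
ee_rot: [-2.102, -2.334, 0.003]
contact_force: [-0.3, 0.2, -0.3]
gripper_width: 0.0853
finger_force: 0.0
```

Run:
```python
from h import *
cm,im=shot("wrist","w1")
print(cm[4])
for c in blobs(hsv(im,(50,80,20),(90,255,200)),100): print(cv2.boundingRect(c),rect(cm,c,.024),"bar",rect(cm,c,.079))
```

```text
[0.46257313 0.13649691 0.37166148]
(435, 27, 120, 128) (array([0.6685576 , 0.16680759], dtype=float32), np.float32(119.64814), np.float32(98.57009), np.float32(-83.48276)) bar (array([0.63597083, 0.16201246], dtype=float32), np.float32(100.71984), np.float32(82.9764), np.float32(-83.48277))
(392, 181, 116, 120) (array([0.6637297, 0.0007712], dtype=float32), np.float32(142.06123), np.float32(109.38612), np.float32(89.96661)) bar (array([0.63190675, 0.02224299], dtype=float32), np.float32(119.587166), np.float32(92.081314), np.float32(89.96661))
(265, 165, 20, 66) (array([0.46280456, 0.03547727], dtype=float32), np.float32(75.21378), np.float32(18.931), np.float32(-82.27004)) bar (array([0.46276796, 0.05145856], dtype=float32), np.float32(63.31499), np.float32(15.936072), np.float32(-82.270004))
(366, 324, 31, 64) (array([ 0.6252758 , -0.16623648], dtype=float32), np.float32(100.548096), np.float32(30.979517), np.float32(84.28998)) bar (array([ 0.5995363, -0.1183441], dtype=float32), np.float32(84.64141), np.float32(26.078613), np.float32(84.28999))
(299, 135, 24, 23) (array([0.49488607, 0.09667715], dtype=float32), np.float32(24.34545), np.float32(22.963848), np.float32(5.985901)) bar (array([0.48977417, 0.10297663], dtype=float32), np.float32(20.494009), np.float32(19.330975), np.float32(5.985985))
(233, 228, 21, 21) (array([ 0.43094274, -0.01568056], dtype=float32), np.float32(25.118685), np.float32(23.156706), np.float32(-85.68284)) bar (array([0.4359467 , 0.00839389], dtype=float32), np.float32(21.144903), np.float32(19.49336), np.float32(-85.68282))
```

View pics/w1.png

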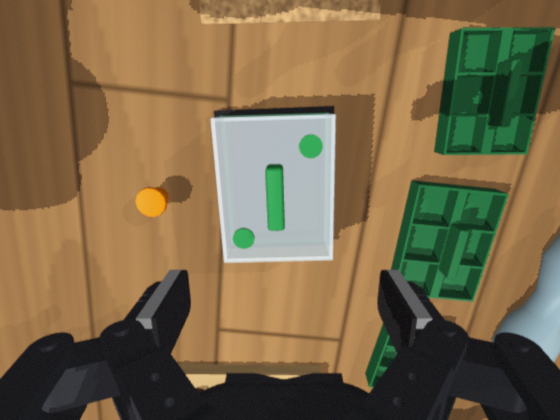

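The picture shows the hood bar at (275,197) with two green stickers on the lid. insert_m is at (495,90) with the smaller cells, insert_l is at (450,240), and the mat is at the top. The choice of insert is confirmed: 120×9x mm, with its longer neighbour measuring 142×109.

Run:
```python
from h import *
im=cv2.imread("pics/w1.png"); cm=cam("wrist")
for c in blobs(hsv(im,(50,80,20),(90,255,200)),100)[2:3]: 
    r=rect(cm,c,.091);print(r)
    go((*r[0],.15),r[3]-90); go((*r[0],.087),r[3]-90)
t=cv2.imread("pics/top0.png"); ct=cam("top")
for c in blobs(hsv(t,(50,80,20),(90,255,255)),10):
    x,y,ww,hh=cv2.boundingRect(c)
    if 230<x<310 and 240<y<300: print((x,y,ww,hh),rect(ct,c,.091))
```

```text
(array([0.46169358, 0.05686014], dtype=float32), np.float32(60.753212), np.float32(15.295976), np.float32(-82.12351))
move [-0.0062, -0.018, 0.1975] turn [-0.0014, -0.0004, -0.0202] yaw 6.1->7.9 j6 1.45
move [-0.0063, -0.0178, 0.3235] turn [-0.0014, -0.0004, -0.0202] yaw 6.1->7.9 j6 1.45
(265, 262, 26, 10) (array([0.4635103 , 0.05243576], dtype=float32), np.float32(58.624767), np.float32(15.130264), np.float32(-82.4815))
(253, 251, 9, 9) (array([0.48980558, 0.09959757], dtype=float32), np.float32(18.545198), np.float32(18.41282), np.float32(89.41617))
(295, 274, 9, 9) (array([0.43652132, 0.00382216], dtype=float32), np.float32(18.203384), np.float32(18.031364), np.float32(89.05881))
```

Request:
jog_arm(translation=[[-0.011,-0.018,0.12],[-0.011,-0.018,0.22],[-0.011,-0.018,0.29],[-0.011,-0.018,0.322],[-0.011,-0.018,0.322]], angular=[[0,0,-0.02],[0,0,-0.02],[0,0,-0.02],[0,0,-0.02],[0,0,-0.02]], hand=[1,1,1,1,1])

```text
time_s: 1.9
tcp_pos: [0.461, 0.0568, 0.243]
ee_rot: [-2.056, -2.373, 0.002]
contact_force: [0.3, 0.4, 0.8]
gripper_width: 0.0856
finger_force: 0.0
```

Request:
jog_arm(translation=[[0,0,0],[0,0,0],[0,0,0],[0,0,0],[0,0,0]], angular=[[0,0,0],[0,0,0],[0,0,0],[0,0,0],[0,0,0]], hand=[0,0,0,0,0])

```text
time_s: 2.52
tcp_pos: [0.4623, 0.0559, 0.2446]
ee_rot: [2.059, 2.371, 0.002]
contact_force: [-0.5, 0.3, 4.1]
gripper_width: 0.0148
finger_force: 61.0
```

Run:
```python
from h import *
s=env.observe();print(s["tcp_pos"],turn_yaw(),s["contact_force"],s["gripper_width"],s["finger_force"])
```

```text
[0.46228493 0.05587414 0.24464079] 8.072876152497145 [-0.45958416  0.27114287  4.14166634] 0.01483363885091843 60.965309143066406
```

Request:
jog_arm(translation=[[0,0,-0.06],[0,0,-0.16],[0.1,0.01,-0.16],[0.2,0.02,-0.16],[0.3,0.03,-0.16]], angular=[[0,0,0],[0,0,0],[0,0,0],[0,0,0],[0,0,0]], hand=[0,0,0,0,0])

```text
time_s: 3.15
tcp_pos: [0.4552, 0.2077, 0.3231]
ee_rot: [-2.06, -2.371, 0.002]
contact_force: [0.7, -0.9, -2.0]
gripper_width: 0.0147
finger_force: 60.5
```

Request:
jog_arm(translation=[[0.1,0.01,0],[0.194,0.02,0],[0.194,0.02,0.06],[0.194,0.02,0.12],[0.194,0.02,0.16]], angular=[[0,0,0],[0,0,0],[0,0,0],[0,0,0],[0,0,0]], hand=[0,0,0,0,0])

```text
time_s: 3.78
tcp_pos: [0.4508, 0.3037, 0.2407]
ee_rot: [-2.058, -2.372, 0.007]
contact_force: [1.5, -0.0, -2.1]
gripper_width: 0.0143
finger_force: 60.4
```

Run:
```python
from h import *
s=env.observe();print(s["time_s"],s["tcp_pos"],turn_yaw(),s["contact_force"],s["gripper_width"],s["finger_force"])
```

```text
3.775 [0.45076175 0.30374997 0.24071512] 8.108539229800577 [ 1.50463428 -0.0292443  -2.07860447] 0.014286858342816905 60.4054319858551
```

Request:
jog_arm(translation=[[0,0,0.008],[0,0,0.013],[0,0,0.015],[0,0,0.015],[0,0,0.015]], angular=[[0,0,0],[0,0,0],[0,0,0],[0,0,0],[0,0,0]], hand=[0,0,0,0,0])

```text
time_s: 4.4
tcp_pos: [0.4521, 0.3041, 0.237]
ee_rot: [2.059, 2.372, 0.002]
contact_force: [-0.4, -0.2, -1.5]
gripper_width: 0.0144
finger_force: 60.4
```

Request:
jog_arm(translation=[[0,0,0],[0,0,0],[0,0,0],[0,0,-0.1],[0,0,-0.2]], angular=[[0,0,0],[0,0,0],[0,0,0],[0,0,0],[0,0,0]], hand=[0.5,1,1,1,1])

```text
time_s: 5.03
tcp_pos: [0.4514, 0.3038, 0.3364]
ee_rot: [-2.059, -2.372, 0.003]
contact_force: [1.8, 0.2, 0.2]
gripper_width: 0.0856
finger_force: 0.0
```

Run:
```python
from h import *
s=env.observe();print(s["tcp_pos"],turn_yaw())
cm,im=shot("top","top1")
m=hsv(im,(0,0,0),(180,255,45),3)
cv2.imwrite("pics/m.png",m)
for c in blobs(m,300):
    x,y,ww,hh=cv2.boundingRect(c)
    if 200<x<330: print((x,y,ww,hh),rect(cm,c,.012),rect(cm,c,.024))
for c in blobs(hsv(im,(60,80,20),(90,255,160)),40):
    print("green",cv2.boundingRect(c),rect(cm,c,.024))
go((.665,.163,.22),6.2); go((.46,.05,.30),6.2)
cv2.imwrite("pics/top1z.png",cv2.resize(im[150:330,190:480],None,fx=2.7,fy=2.7))
```

```text
[0.45140216 0.30377361 0.33637875] 8.08020618753971
(244, 239, 70, 59) (array([0.4640832 , 0.05201869], dtype=float32), np.float32(156.96382), np.float32(124.15951), np.float32(-81.992836)) (array([0.46342525, 0.05176886], dtype=float32), np.float32(155.1665), np.float32(122.7378), np.float32(-81.99287))
green (272, 167, 55, 40) (array([ 0.66825426, -0.00192948], dtype=float32), np.float32(137.16673), np.float32(101.83881), np.float32(89.22371))
green (208, 166, 50, 40) (array([0.6731381, 0.1665863], dtype=float32), np.float32(119.99638), np.float32(91.36043), np.float32(-83.508385))
green (343, 172, 44, 35) (array([ 0.6590482 , -0.16732083], dtype=float32), np.float32(107.077194), np.float32(81.30452), np.float32(84.31613))
green (439, 171, 36, 30) (array([ 0.6644525 , -0.39469093], dtype=float32), np.float32(86.56049), np.float32(68.720314), np.float32(-55.714306))
green (132, 173, 32, 30) (array([0.6689796 , 0.38177484], dtype=float32), np.float32(80.52697), np.float32(68.94913), np.float32(52.983627))
green (160, 268, 26, 9) (array([0.45562854, 0.3124858 ], dtype=float32), np.float32(62.85487), np.float32(14.917884), np.float32(-82.48085))
green (425, 187, 20, 22) (array([ 0.6281255 , -0.33335504], dtype=float32), np.float32(60.075912), np.float32(29.922073), np.float32(30.664932))
green (157, 190, 19, 21) (array([0.63106877, 0.32966137], dtype=float32), np.float32(59.474743), np.float32(27.685116), np.float32(-34.609543))
green (190, 280, 9, 9) (array([0.42583928, 0.25905284], dtype=float32), np.float32(18.723545), np.float32(17.525469), np.float32(-44.945488))
move [-0.3398, 0.3805, -0.0558] turn [0.0075, -0.0027, 0.0219] yaw 8.1->6.2 j6 1.90
move [-0.5053, -0.0553, -0.2214] turn [0.0075, -0.0027, 0.0219] yaw 8.1->6.2 j6 1.90
```

View pics/top1z.png

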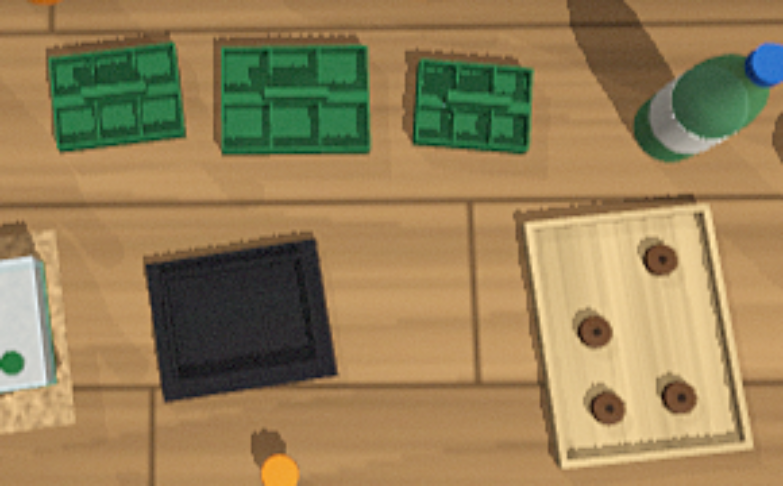

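Base found at (0.464,0.052) with its long axis at 98°. The tray holds four pellets. The small and large inserts are undisturbed, and the hood stands on the mat. Next I take nadir wrist views of base and insert.

Run:
```python
from h import *
go((.475,-.026,.247),8)
```

```text
move [-0.6604, -0.0482, -0.1159] turn [0.0076, -0.0026, 0.0009] yaw 8.1->8.0 j6 1.90
```

Request:
jog_arm(translation=[[-0.6604,-0.048,-0.116],[-0.6604,-0.048,-0.116],[-0.6604,-0.048,-0.116],[-0.6604,-0.048,-0.116],[-0.6604,-0.048,-0.116]], angular=[[0,0,0],[0,0,0],[0,0,0],[0,0,0],[0,0,0]], hand=[1,1,1,1,1])

```text
time_s: 5.7
tcp_pos: [0.4727, -0.005, 0.3907]
ee_rot: [2.058, 2.372, 0.001]
contact_force: [0.8, 0.5, -0.1]
gripper_width: 0.0854
finger_force: 0.0
```

Run:
```python
from h import *
go((.475,-.026,.247),8)
```

```text
move [-0.0423, -0.0013, -0.0226] turn [0.0009, 0.0002, 0.0011] yaw 8.1->8.0 j6 1.28
```

Request:
jog_arm(translation=[[-0.042,0,-0.022],[-0.042,0,-0.022],[-0.042,0,-0.022]], angular=[[0,0,0],[0,0,0],[0,0,0]], hand=[1,1,1])

```text
time_s: 6.08
tcp_pos: [0.4757, -0.0234, 0.4008]
ee_rot: [-2.059, -2.372, -0.0]
contact_force: [0.1, 0.4, -0.4]
gripper_width: 0.0855
finger_force: 0.0
```

Run:
```python
from h import *
cm,im=shot("wrist","w2"); print(cm[4])
m=hsv(im,(0,0,0),(180,255,50),3)
for c in blobs(m,300)[:4]:
    print(cv2.boundingRect(c),rect(cm,c,.012))
go((.682,.089,.247),6.4)
```

```text
[0.46401389 0.05359609 0.36909653]
(0, 271, 560, 149) (array([ 0.50283116, -0.2596427 ], dtype=float32), np.float32(812.39386), np.float32(240.84042), np.float32(8.057701))
(224, 30, 122, 149) (array([0.46382955, 0.04837162], dtype=float32), np.float32(147.55644), np.float32(124.2789), np.float32(-81.91034))
move [0.1632, 0.4402, -0.0029] turn [-0.0004, -0.0005, 0.0204] yaw 8.2->6.4 j6 1.24
```

View pics/w2.png

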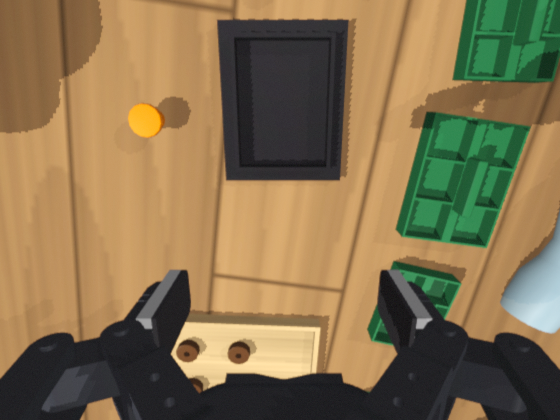

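The base outline spans (218,19) to (347,181), but the dark mask missed its lighter top strip. I'll remask with low saturation.

Run:
```python
from h import *
cm=cam("wrist"); im=cv2.imread("pics/w2.png")
for hi in ((180,110,95),(180,90,95),(180,255,60)):
    m=hsv(im,(0,0,0),hi,3); m=cv2.morphologyEx(m,cv2.MORPH_OPEN,np.ones((5,5),np.uint8))
    for c in blobs(m,300)[:4]:
        if cv2.boundingRect(c)[1]<60: print(hi,cv2.boundingRect(c),rect(cm,c,.012))
```

```text
(180, 110, 95) (218, 20, 130, 160) (array([0.4629811 , 0.05243677], dtype=float32), np.float32(157.26009), np.float32(127.2621), np.float32(-81.86507))
(180, 90, 95) (218, 20, 130, 160) (array([0.46292272, 0.05242844], dtype=float32), np.float32(157.26007), np.float32(127.02322), np.float32(-81.86507))
(180, 255, 60) (219, 21, 128, 158) (array([0.46302113, 0.0525842 ], dtype=float32), np.float32(155.26227), np.float32(125.589905), np.float32(-81.865074))
(180, 255, 60) (538, 53, 19, 25) (array([0.7211802 , 0.12813656], dtype=float32), np.float32(22.603857), np.float32(14.556756), np.float32(-83.613945))
```

Request:
jog_arm(translation=[[0.163,0.44,0],[0.163,0.44,0],[0.163,0.44,0],[0.163,0.44,0],[0.163,0.44,0]], angular=[[0,0,0.02],[0,0,0.02],[0,0,0.02],[0,0,0.02],[0,0,0.02]], hand=[1,1,1,1,1])

```text
time_s: 6.75
tcp_pos: [0.6845, 0.0913, 0.3948]
ee_rot: [-2.085, -2.342, 0.007]
contact_force: [-0.6, 1.0, -0.4]
gripper_width: 0.0849
finger_force: 0.0
```

Request:
jog_arm(translation=[[0,0,0]], angular=[[0,0,0]], hand=[1])

```text
time_s: 6.88
tcp_pos: [0.6817, 0.0889, 0.4002]
ee_rot: [-2.091, -2.342, 0.003]
contact_force: [-0.6, -0.5, -0.3]
gripper_width: 0.0853
finger_force: 0.0
```

Run:
```python
from h import *
cm,im=shot("wrist","w3"); print(cm[4],turn_yaw())
for c in blobs(hsv(im,(50,80,20),(90,255,200)),300)[:3]: print(cv2.boundingRect(c),rect(cm,c,.024))
```

```text
[0.67214336 0.16615683 0.36836775] 6.416891989575159
(241, 36, 93, 126) (array([0.67426896, 0.16784869], dtype=float32), np.float32(118.867386), np.float32(88.11816), np.float32(-83.53043))
(220, 188, 97, 120) (array([0.6691836 , 0.00211153], dtype=float32), np.float32(143.32898), np.float32(99.94092), np.float32(-89.91133))
(214, 319, 71, 68) (array([ 0.6621892 , -0.15307981], dtype=float32), np.float32(110.62753), np.float32(77.94832), np.float32(84.381546))
```

View pics/w3.png

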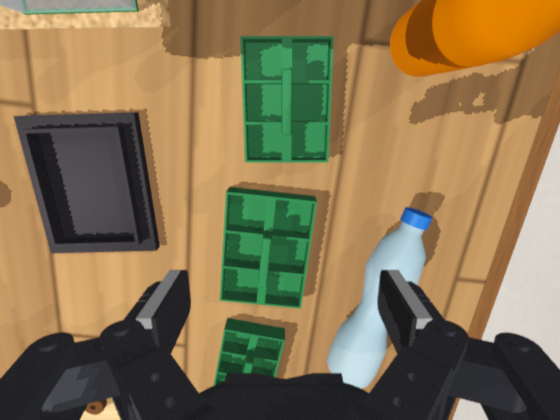

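The picture shows insert_m at (287,98), insert_l at (268,247), and an orange bottle with its foot near (405,55). I'll check that bottle's clearance.

Run:
```python
from h import *
cm=cam("wrist"); print(w(cm,[(391,40),(405,75),(415,70)],0.0)[:,:2])
ct=cam("top"); print("orange",w(ct,[(208,143),(213,148),(158,163)],0.0)[:,:2])
go((.6743,.1678,.044),6.5); go((.6743,.1678,.12),6.5)
```

```text
[[0.77407847 0.23904377]
 [0.79576413 0.20810931]
 [0.80508431 0.21404681]]
orange [[0.79654814 0.23678722]
 [0.78236702 0.223146  ]
 [0.74331745 0.36844044]]
move [0.1596, 0.004, 0.4053] turn [-0.0002, 0.0001, -0.001] yaw 6.4->6.5 j6 1.49
move [0.1596, 0.004, 0.2533] turn [-0.0002, 0.0001, -0.001] yaw 6.4->6.5 j6 1.49
```

Request:
jog_arm(translation=[[0.12,0.004,0],[0.1596,0.004,0.1],[0.1596,0.004,0.22],[0.1596,0.004,0.32],[0.1596,0.004,0.38]], angular=[[0,0,0],[0,0,0],[0,0,0],[0,0,0],[0,0,0]], hand=[1,1,1,1,1])

```text
time_s: 7.55
tcp_pos: [0.6729, 0.1665, 0.2097]
ee_rot: [-2.094, -2.34, 0.003]
contact_force: [0.6, -0.5, 0.1]
gripper_width: 0.0852
finger_force: 0.0
```

Request:
jog_arm(translation=[[0,0,0.015],[0,0,0.023],[0,0,0.023],[0,0,0.023],[0,0,0.023]], angular=[[0,0,0],[0,0,0],[0,0,0],[0,0,0],[0,0,0]], hand=[1,1,1,0.5,0])

```text
time_s: 8.18
tcp_pos: [0.6758, 0.1673, 0.2009]
ee_rot: [2.094, 2.34, 0.002]
contact_force: [0.0, -0.5, -0.3]
gripper_width: 0.0518
finger_force: 0.0
```

Request:
jog_arm(translation=[[0,0,0],[0,0,0],[0,0,0],[0,0,0]], angular=[[0,0,0],[0,0,0],[0,0,0],[0,0,0]], hand=[0,0,0,0])

```text
time_s: 8.68
tcp_pos: [0.6755, 0.1673, 0.1997]
ee_rot: [2.095, 2.341, 0.0]
contact_force: [0.6, -0.2, 1.2]
gripper_width: 0.0085
finger_force: 60.9
```

Run:
```python
from h import *
s=env.observe();print(s["tcp_pos"],turn_yaw(),s["contact_force"],s["gripper_width"],s["finger_force"])
```

```text
[0.67545094 0.16726704 0.19973825] 6.359642823487316 [ 0.61203248 -0.21893765  1.19403393] 0.008484225481869253 60.93556523323059
```

Request:
jog_arm(translation=[[0,0,-0.06],[0,0,-0.16],[0,0,-0.2]], angular=[[0,0,0],[0,0,0],[0,0,0]], hand=[0,0,0])

```text
time_s: 9.05
tcp_pos: [0.676, 0.1674, 0.3035]
ee_rot: [2.093, 2.339, 0.006]
contact_force: [0.4, -0.0, -0.2]
gripper_width: 0.0085
finger_force: 60.7
```

Run:
```python
from h import *
s=env.observe();print(s["tcp_pos"],s["gripper_width"],s["finger_force"])
go((.463,.0525,.11),8.1)
```

```text
[0.67600208 0.16735637 0.30346819] 0.008468902403691475 60.65603971481323
move [-0.1811, -0.4492, 0.0746] turn [0.0035, -0.0001, -0.0203] yaw 6.4->8.1 j6 1.61
```

Request:
jog_arm(translation=[[-0.181,-0.449,0],[-0.181,-0.449,0],[-0.181,-0.449,0],[-0.181,-0.449,0],[-0.181,-0.449,0.07]], angular=[[0,0,-0.02],[0,0,-0.02],[0,0,-0.02],[0,0,-0.02],[0,0,-0.02]], hand=[0,0,0,0,0])

```text
time_s: 9.68
tcp_pos: [0.4609, 0.0513, 0.2675]
ee_rot: [2.058, 2.366, 0.006]
contact_force: [1.1, -0.1, -0.5]
gripper_width: 0.0086
finger_force: 64.1
```

Request:
jog_arm(translation=[[0,0,0],[0,0,0]], angular=[[0,0,0],[0,0,0]], hand=[0,0])

```text
time_s: 9.93
tcp_pos: [0.4626, 0.0526, 0.2652]
ee_rot: [2.059, 2.373, 0.0]
contact_force: [0.6, -0.8, -0.4]
gripper_width: 0.0088
finger_force: 64.0
```

Run:
```python
from h import *
s=env.observe();print(s["tcp_pos"],turn_yaw(),s["ee_rot"],s["gripper_width"],s["finger_force"])
go((.463,.0525,.10),8.1)
cm,im=shot("wrist","w4")
```

```text
[0.46263796 0.05256006 0.2651659 ] 8.09483892981155 [2.05902329e+00 2.37259834e+00 2.71927372e-04] 0.00877054571803338 64.01595711708069
move [-0.0002, 0.0007, 0.0203] turn [0.0001, -0.0, -0.0001] yaw 8.1->8.1 j6 1.40
```

View pics/w4.png

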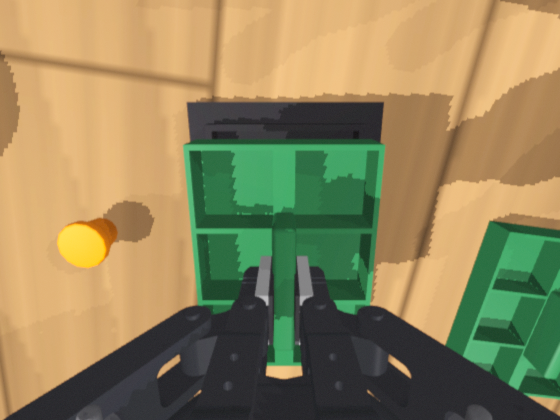

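The held insert spans cols 186–384 and the base flange 188–383, so they are centred. Now I'll check the fore-aft fit from the edges at rows 143 and 102.

Run:
```python
from h import *
cm=cam("wrist"); im=cv2.imread("pics/w4.png")
col=im[:,300].astype(int); d=col[90:160]; print([(90+i,tuple(map(int,v))) for i,v in enumerate(d) if i in range(6,20) or i in range(46,60)])
a=np.radians(8.1); t=np.array([-np.sin(a),np.cos(a)]); s=env.observe()["tcp_pos"][:2]
for r,z in((143,.0895),(144,.0895),(102,.012)): print(r,(w(cm,(285,r),z)[0,:2]-s)@t)
for u in(186,384): print(u,(w(cm,(u,146),.0895)[0,:2]-s)@[np.cos(a),np.sin(a)])
for u in(188,383): print(u,(w(cm,(u,106),.012)[0,:2]-s)@[np.cos(a),np.sin(a)])
```

```text
[(96, (102, 157, 200)), (97, (94, 145, 187)), (98, (88, 136, 177)), (99, (88, 135, 175)), (100, (88, 134, 174)), (101, (82, 117, 153)), (102, (64, 82, 103)), (103, (47, 49, 53)), (104, (48, 46, 47)), (105, (50, 47, 48)), (106, (50, 46, 48)), (107, (49, 46, 48)), (108, (46, 43, 46)), (109, (50, 47, 49)), (136, (43, 41, 42)), (137, (43, 44, 42)), (138, (42, 48, 40)), (139, (46, 66, 38)), (140, (49, 79, 35)), (141, (49, 78, 32)), (142, (48, 80, 35)), (143, (53, 88, 39)), (144, (77, 130, 51)), (145, (101, 164, 67)), (146, (108, 174, 71)), (147, (107, 174, 70)), (148, (109, 175, 71)), (149, (105, 171, 69))]
143 0.06137593328962037
144 0.06094462953648247
102 0.07870019802321182
186 -0.043163894445406754
384 0.043567872961376125
188 -0.062294364271325
383 0.0642548112921103
```

Request:
jog_arm(translation=[[-0.0026,0.0018,0.04],[-0.0026,0.0018,0.07],[-0.0026,0.0018,0.09],[-0.0026,0.0018,0.105],[-0.0026,0.0018,0.112]], angular=[[0,0,0],[0,0,0],[0,0,0],[0,0,0],[0,0,0]], hand=[0,0,0,0,0])

```text
time_s: 10.6
tcp_pos: [0.4633, 0.0513, 0.2082]
ee_rot: [-2.059, -2.372, 0.0]
contact_force: [0.3, -0.5, -0.8]
gripper_width: 0.0085
finger_force: 64.0
```

Request:
jog_arm(translation=[[0,0,0.003],[0,0,0.006],[0,0,0.006]], angular=[[0,0,0],[0,0,0],[0,0,0]], hand=[0,0,0])

```text
time_s: 10.98
tcp_pos: [0.4634, 0.0513, 0.2059]
ee_rot: [2.059, 2.372, 0.0]
contact_force: [-0.3, -0.5, -0.9]
gripper_width: 0.0085
finger_force: 64.0
```

Request:
jog_arm(translation=[[0,0,0.003],[0,0,0.003],[0,0,0.003],[0,0,0.003],[0,0,0.003]], angular=[[0,0,0],[0,0,0],[0,0,0],[0,0,0],[0,0,0]], hand=[0,0,0.2,0.5,1])

```text
time_s: 11.6
tcp_pos: [0.4633, 0.0513, 0.2039]
ee_rot: [-2.059, -2.372, 0.0]
contact_force: [-0.0, -0.8, -0.5]
gripper_width: 0.0527
finger_force: 0.0
```

Request:
jog_arm(translation=[[0,0,0],[0,0,0],[0,0,-0.1],[0,0,-0.2],[0,0,-0.3]], angular=[[0,0,0],[0,0,0],[0,0,0],[0,0,0],[0,0,0]], hand=[1,1,1,1,1])

```text
time_s: 12.22
tcp_pos: [0.4631, 0.0513, 0.3555]
ee_rot: [-2.059, -2.372, 0.0]
contact_force: [0.6, 0.3, 0.4]
gripper_width: 0.0856
finger_force: 0.0
```

Run:
```python
from h import *
cm,im=shot("top","top2")
# pellets: dark brown on pale tray
T=im[220:330,378:475]
h=cv2.cvtColor(im,cv2.COLOR_BGR2HSV); 
m=cv2.inRange(h,(0,40,20),(20,255,130)); m[:224]=0;m[322:]=0;m[:,:386]=0;m[:,466:]=0
m=cv2.morphologyEx(m,cv2.MORPH_OPEN,np.ones((3,3),np.uint8))
for c in blobs(m,30): print(cv2.boundingRect(c),cv2.contourArea(c),rect(cm,c,.018))
for c in blobs(hsv(im,(60,80,20),(90,255,160)),40):
    x,y,_,_=cv2.boundingRect(c)
    if 240<x<320 or y>230: print("green",cv2.boundingRect(c),rect(cm,c,.030))
go((.47-.02,-.31+0.0,.247),8.1)
cv2.imwrite("pics/top2z.png",cv2.resize(im[220:335,230:480],None,fx=3.2,fy=3.2,interpolation=cv2.INTER_CUBIC))
```

```text
(435, 291, 13, 12) 104.5 (array([ 0.39172155, -0.3388476 ], dtype=float32), np.float32(28.611052), np.float32(25.963453), np.float32(89.5656))
(408, 295, 13, 12) 101.5 (array([ 0.38279396, -0.2737283 ], dtype=float32), np.float32(28.94111), np.float32(25.914463), np.float32(89.5419))
(428, 241, 13, 11) 96.0 (array([ 0.5136411 , -0.33147904], dtype=float32), np.float32(29.581606), np.float32(24.676262), np.float32(89.351685))
(405, 267, 11, 11) 91.0 (array([ 0.45081282, -0.26851678], dtype=float32), np.float32(24.995071), np.float32(24.157692), np.float32(89.444275))
(391, 302, 6, 17) 39.5 (array([ 0.3609293 , -0.22359218], dtype=float32), np.float32(38.265804), np.float32(8.0309725), np.float32(5.5866547))
(389, 286, 5, 15) 38.5 (array([ 0.40097043, -0.2195495 ], dtype=float32), np.float32(33.75039), np.float32(8.673442), np.float32(3.933113))
green (272, 167, 55, 40) (array([ 0.666739  , -0.00174342], dtype=float32), np.float32(136.37231), np.float32(101.24904), np.float32(89.223694))
green (159, 268, 27, 9) (array([0.45524055, 0.31163985], dtype=float32), np.float32(64.082405), np.float32(14.831511), np.float32(-82.480835))
green (190, 280, 9, 9) (array([0.4262942, 0.2571715], dtype=float32), np.float32(20.215792), np.float32(17.416796), np.float32(-45.05715))
move [-0.7114, -0.1297, -0.0771] turn [0.0083, 0.0015, -0.0002] yaw 8.1->8.1 j6 1.40
```

View pics/top2z.png

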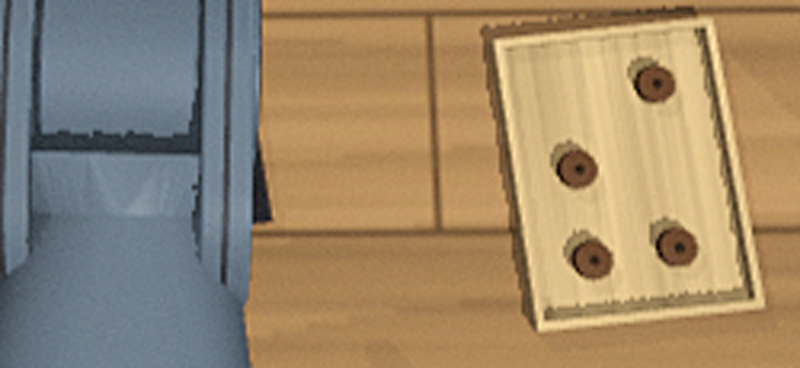

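The arm hides the base in the top view. The four pellets are at about (434,246), (410,272), (414,300) and (441,296). I'll look at the seated insert with the wrist camera on the way.

Request:
jog_arm(translation=[[-0.1,0.002,-0.09],[-0.156,0.002,-0.09],[-0.156,0.002,-0.09],[-0.156,0.002,-0.09]], angular=[[0,0,0],[0,0,0],[0,0,0],[0,0,0]], hand=[1,1,1,1])

```text
time_s: 12.78
tcp_pos: [0.4751, -0.0255, 0.3985]
ee_rot: [-2.059, -2.371, 0.0]
contact_force: [0.3, 0.7, -0.4]
gripper_width: 0.0853
finger_force: 0.0
```

Run:
```python
from h import *
cm,im=shot("wrist","w5"); print(cm[4])
c=[c for c in blobs(hsv(im,(50,80,20),(90,255,200)),300) if 200<cv2.boundingRect(c)[0]<300 and cv2.boundingRect(c)[1]<100][0]
print(cv2.boundingRect(c),rect(cm,c,.030))
m=hsv(im,(0,0,0),(180,110,95),3)|hsv(im,(50,80,20),(90,255,200))
m=cv2.morphologyEx(m,cv2.MORPH_OPEN,np.ones((5,5),np.uint8))
for c in blobs(m,300)[:5]:
    x,y,_,_=cv2.boundingRect(c)
    if y<60: print("base",cv2.boundingRect(c),rect(cm,c,.012))
go((.45,-.30,.247),8.1)
```

```text
[0.46339537 0.05145101 0.36678974]
(235, 35, 98, 131) (array([0.4632809 , 0.05152698], dtype=float32), np.float32(121.24012), np.float32(90.71125), np.float32(-81.94329))
base (218, 17, 132, 162) (array([0.46316853, 0.0520145 ], dtype=float32), np.float32(157.75491), np.float32(127.55991), np.float32(-81.94239))
move [-0.537, -0.1271, -0.0076] turn [-0.0009, -0.0007, 0.0001] yaw 8.1->8.1 j6 1.23
```

View pics/w5.png

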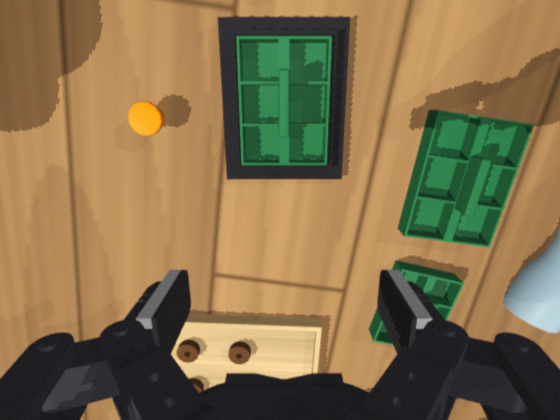

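The insert is seated: centre (0.4633,0.0515), yaw matching the base, scale right for a 30 mm rim height. Next is the tray, with the tool turned to heading 98° so the fingers close along the insert's y and clear the handle.

Run:
```python
from h import *
go((.528,-.294,.247),98)
```

```text
move [-0.5471, 0.0291, -0.0078] turn [-0.0002, -0.0012, -1.0459] yaw 8.1->98.0 j6 1.23
```

Request:
jog_arm(translation=[[-0.547,0.029,0],[-0.547,0.029,0],[-0.547,0.029,0],[-0.547,0.029,0],[-0.547,0.029,0]], angular=[[0,0,-0.7],[0,0,-0.7],[0,0,-0.7],[0,0,-0.7],[0,0,-0.7]], hand=[1,1,1,1,1])

```text
time_s: 13.45
tcp_pos: [0.5284, -0.2962, 0.3977]
ee_rot: [-0.811, -3.033, -0.001]
contact_force: [-0.2, 0.5, 0.5]
gripper_width: 0.0853
finger_force: 0.0
```

Run:
```python
from h import *
go((.528,-.294,.247),98)
```

```text
move [0.0029, 0.0034, -0.0087] turn [0.0005, -0.0011, -0.4413] yaw 60.1->98.0 j6 -0.10
```

Request:
jog_arm(translation=[[0.003,0.003,-0.008],[0.003,0.003,-0.008],[0.003,0.003,-0.008],[0.003,0.003,-0.008],[0.003,0.003,-0.008]], angular=[[0,0,-0.441],[0,0,-0.441],[0,0,-0.441],[0,0,-0.441],[0,0,-0.441]], hand=[0.5,0.5,0.5,0.5,0.5])

```text
time_s: 14.08
tcp_pos: [0.5279, -0.2913, 0.4024]
ee_rot: [0.21, -3.134, -0.002]
contact_force: [0.4, -0.3, -0.1]
gripper_width: 0.0428
finger_force: 0.0
```

```bash
cat >> h.py <<'E'
A=np.radians(8.06); UX=np.array([np.cos(A),np.sin(A)]); UY=np.array([-np.sin(A),np.cos(A)]); IC=np.array([.4633,.0515])
WELLS=[IC+UX*x*.0235+UY*y*.0395 for x in(-1,1) for y in(-1,0,1)]
def pellets(cm,im,zt=.018):
    m=cv2.inRange(cv2.cvtColor(im,cv2.COLOR_BGR2HSV),(0,40,10),(20,255,130))
    m=cv2.morphologyEx(m,cv2.MORPH_OPEN,np.ones((5,5),np.uint8)); out=[]
    for c in blobs(m,150):
        (x,y),r=cv2.minEnclosingCircle(c)
        if cv2.contourArea(c)/(np.pi*r*r)>.7 and r<40: out.append((x,y,r,*w(cm,(x,y),zt)[0,:2],*rect(cm,c,zt)[1:3]))
    return out
E
python3 - <<'E'
from h import *
cm,im=shot("wrist","w6"); print(cm[4],turn_yaw())
for p in pellets(cm,im): print(np.round(p,4))
ct=cam("top"); t=cv2.imread("pics/top2.png")
print(np.round(WELLS,4))
E
```

```text
[ 0.44909439 -0.3030124   0.3706495 ] 97.63165661429413
[ 3.194667e+02  3.606670e+01  1.684510e+01  3.826000e-01 -2.764000e-01
  2.797830e+01  2.729010e+01]
[253.8333  37.1667  16.3725   0.392   -0.3395  27.8039  26.6988]
[ 3.144535e+02  1.083023e+02  1.443260e+01  4.494000e-01 -2.704000e-01
  2.694470e+01  2.682250e+01]
[248.3043 161.0765  13.4876   0.5129  -0.3327  28.4601  27.2222]
[[0.4456 0.0091]
 [0.44   0.0482]
 [0.4345 0.0873]
 [0.4921 0.0157]
 [0.4866 0.0548]
 [0.481  0.0939]]
```

View pics/w6.png

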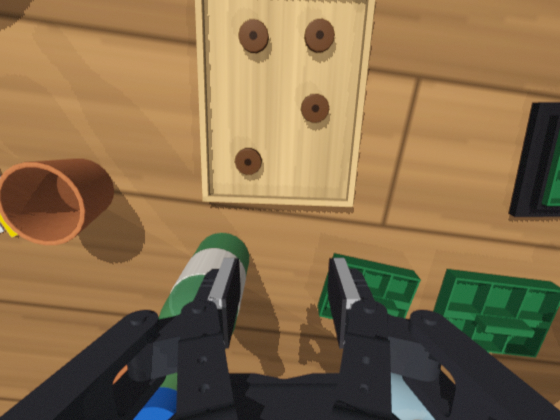

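The wrist view shows four pellets in the tray at (319,36), (254,37), (314,108) and (248,161), agreeing with the top camera within 2 mm. Glass2 stands at the lower left, so I'll start with the pellet at (314,108).

Run:
```python
from h import *
print("glass2 foot",w(cam("top"),[(433,203),(440,203)],0)[:,:2], w(cam("wrist"),[(222,240)],0))
go((.4497,-.2702,.026),98.06)
```

```text
glass2 foot [[ 0.62540401 -0.34368388]
 [ 0.62516093 -0.3613682 ]] [[ 0.61769282 -0.35690034  0.        ]]
move [0.1488, 0.0626, 0.4431] turn [0.0007, -0.0006, -0.005] yaw 97.6->98.1 j6 -0.75
```

Request:
jog_arm(translation=[[0.1,0.063,0],[0.149,0.063,0.1],[0.149,0.063,0.22],[0.149,0.063,0.33],[0.149,0.063,0.41]], angular=[[0,0,-0.005],[0,0,-0.005],[0,0,-0.005],[0,0,-0.005],[0,0,-0.005]], hand=[0.55,0.55,0.55,0.55,0.55])

```text
time_s: 14.75
tcp_pos: [0.4485, -0.27, 0.1951]
ee_rot: [0.219, -3.132, -0.004]
contact_force: [-0.6, -0.4, -0.6]
gripper_width: 0.0472
finger_force: 0.0
```

Request:
jog_arm(translation=[[0,0,0.025],[0,0,0.033],[0,0,0.033],[0,0,0.033],[0,0,0.033]], angular=[[0,0,0],[0,0,0],[0,0,0],[0,0,0],[0,0,0]], hand=[0.55,0.55,0.55,0.3,0])

```text
time_s: 15.38
tcp_pos: [0.4505, -0.272, 0.1842]
ee_rot: [-0.221, 3.13, -0.005]
contact_force: [-0.3, 0.6, 5.9]
gripper_width: 0.0267
finger_force: 58.7
```

Request:
jog_arm(translation=[[0,0,0],[0,0,0],[0,0,0]], angular=[[0,0,0],[0,0,0],[0,0,0]], hand=[0,0,0])

```text
time_s: 15.75
tcp_pos: [0.4505, -0.272, 0.1843]
ee_rot: [-0.221, 3.13, -0.005]
contact_force: [0.2, 0.8, 6.4]
gripper_width: 0.0266
finger_force: 58.7
```

Run:
```python
from h import *
s=env.observe();print(s["tcp_pos"],turn_yaw(),s["contact_force"],s["gripper_width"],s["finger_force"])
go((*WELLS[2],.09),98.06)
```

```text
[ 0.45050623 -0.27201712  0.18427784] 98.07010620114195 [0.20087286 0.84942708 6.35944608] 0.026648242298965577 58.713176250457764
move [-0.0696, 0.7156, -0.1235] turn [-0.0022, 0.0022, 0.0001] yaw 98.1->98.1 j6 -0.81
```

Request:
jog_arm(translation=[[0,0,-0.06],[-0.02,0.12,-0.13],[-0.035,0.24,-0.13],[-0.045,0.36,-0.13],[-0.055,0.48,-0.13]], angular=[[0,0,0],[0,0,0],[0,0,0],[0,0,0],[0,0,0]], hand=[0,0,0,0,0])

```text
time_s: 16.38
tcp_pos: [0.443, -0.0282, 0.2476]
ee_rot: [-0.22, 3.131, -0.001]
contact_force: [1.6, 0.1, -0.3]
gripper_width: 0.0265
finger_force: 59.1
```

Request:
jog_arm(translation=[[-0.005,0.12,0],[-0.0146,0.2356,0],[-0.0146,0.2356,0],[-0.0146,0.2356,0]], angular=[[0,0,0],[0,0,0],[0,0,0],[0,0,0]], hand=[0,0,0,0])

```text
time_s: 16.88
tcp_pos: [0.4338, 0.0878, 0.247]
ee_rot: [-0.223, 3.133, -0.001]
contact_force: [-0.4, -0.1, -0.4]
gripper_width: 0.0263
finger_force: 59.2
```

Run:
```python
from h import *
s=env.observe();print(s["tcp_pos"],turn_yaw(),s["contact_force"],s["gripper_width"],s["finger_force"])
go((*WELLS[2],.051),98.06)
```

```text
[0.43376856 0.0877987  0.24699851] 98.12965170128363 [-0.42769853 -0.07808358 -0.40272857] 0.02625472197901772 59.168314933776855
move [-0.0012, -0.0011, 0.082] turn [-0.0005, 0.0005, 0.0008] yaw 98.1->98.1 j6 -0.09
```

Request:
jog_arm(translation=[[-0.001,-0.001,0.05],[-0.001,-0.001,0.075],[-0.001,-0.001,0.081],[-0.001,-0.001,0.081],[-0.001,-0.001,0.081]], angular=[[0,0,0],[0,0,0],[0,0,0],[0,0,0],[0,0,0]], hand=[0,0,0,0,0])

```text
time_s: 17.5
tcp_pos: [0.4347, 0.0872, 0.2069]
ee_rot: [-0.22, 3.132, -0.0]
contact_force: [0.3, -0.3, -0.4]
gripper_width: 0.0268
finger_force: 59.2
```

Request:
jog_arm(translation=[[0,0,0],[0,0,0],[0,0,0],[0,0,-0.06],[0,0,-0.1]], angular=[[0,0,0],[0,0,0],[0,0,0],[0,0,0],[0,0,0]], hand=[0.55,0.55,0.55,0.55,0.55])

```text
time_s: 18.12
tcp_pos: [0.4343, 0.0875, 0.2571]
ee_rot: [-0.222, 3.133, -0.0]
contact_force: [1.0, 0.5, 0.7]
gripper_width: 0.047
finger_force: 0.0
```

Run:
```python
from h import *
s=env.observe();print(s["tcp_pos"],turn_yaw(),s["contact_force"],s["gripper_width"])
cm,im=shot("wrist","w7")
for p in pellets(cm,im): print(np.round(p,4))
u=px(cm,[(*q,.02) for q in WELLS]); print(u.round())
go((.3835,-.2755,.13),98.06)
```

```text
[0.43433804 0.0874691  0.25711599] 98.09122435818301 [1.04430598 0.46642671 0.65304037] 0.04698554305991506
[[168. 227.]
 [226. 227.]
 [285. 227.]
 [175. 288.]
 [230. 288.]
 [285. 288.]]
move [0.2047, -0.7042, -0.0507] turn [-0.0004, 0.0037, 0.0003] yaw 98.1->98.1 j6 -0.09
```

View pics/w7.png

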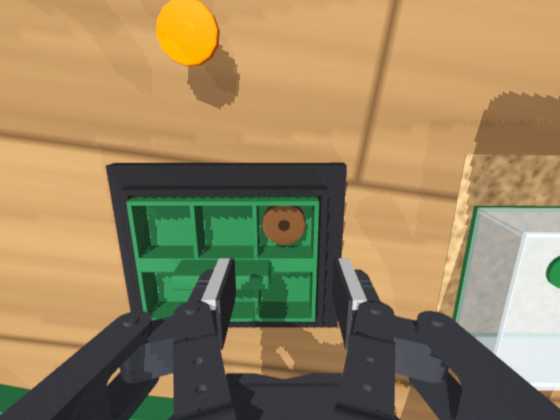

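The pellet lies flat in its cell at (284,225), where (285,227) was expected. Next pellet.

Request:
jog_arm(translation=[[0.04,-0.12,-0.05],[0.08,-0.24,-0.05],[0.12,-0.36,-0.05],[0.16,-0.48,-0.05],[0.2,-0.6,-0.05]], angular=[[0,0,0],[0,0,0],[0,0,0],[0,0,0],[0,0,0]], hand=[0.55,0.55,0.55,0.55,0.55])

```text
time_s: 18.8
tcp_pos: [0.3781, -0.2175, 0.2809]
ee_rot: [-0.221, 3.133, -0.001]
contact_force: [1.2, -0.2, -0.5]
gripper_width: 0.047
finger_force: 0.0
```

Request:
jog_arm(translation=[[0.005,-0.108,0],[0.005,-0.108,0],[0.005,-0.108,0]], angular=[[0,0,0],[0,0,0],[0,0,0]], hand=[0.55,0.55,0.55])

```text
time_s: 19.18
tcp_pos: [0.3837, -0.2692, 0.2805]
ee_rot: [0.221, -3.133, -0.003]
contact_force: [-0.7, 0.4, -1.1]
gripper_width: 0.0468
finger_force: 0.0
```

Run:
```python
from h import *
s=env.observe();print(s["time_s"],s["tcp_pos"],turn_yaw())
cm,im=shot("wrist","w8")
for p in pellets(cm,im): print(np.round(p,4).tolist())
go((.383,-.2776,.026),98.06)
```

```text
19.175 [ 0.38370922 -0.26918965  0.28045834] 98.05486119538317
[191.0, 208.5, 21.0298, 0.388, -0.3387, 31.6009, 28.9434]
[275.7616, 207.8352, 20.0122, 0.3787, -0.2764, 29.6617, 27.6564]
move [0.0041, -0.0178, 0.1992] turn [0.001, -0.0004, 0.0008] yaw 98.1->98.1 j6 -0.90
```

Request:
jog_arm(translation=[[0.006,-0.017,0.1],[0.006,-0.017,0.18],[0.006,-0.017,0.199],[0.006,-0.017,0.199],[0.006,-0.017,0.199]], angular=[[0,0,0],[0,0,0],[0,0,0],[0,0,0],[0,0,0]], hand=[0.55,0.55,0.55,0.3,0])

```text
time_s: 19.85
tcp_pos: [0.3832, -0.2787, 0.1838]
ee_rot: [-0.223, 3.131, -0.004]
contact_force: [0.2, 0.1, -0.0]
gripper_width: 0.0271
finger_force: 59.0
```

Request:
jog_arm(translation=[[0,0,0],[0,0,0],[0,0,0],[0,0,-0.06],[0,0,-0.13]], angular=[[0,0,0],[0,0,0],[0,0,0],[0,0,0],[0,0,0]], hand=[0,0,0,0,0])

```text
time_s: 20.48
tcp_pos: [0.3817, -0.278, 0.2464]
ee_rot: [0.221, -3.132, -0.003]
contact_force: [1.8, -0.3, -0.6]
gripper_width: 0.027
finger_force: 59.2
```

Run:
```python
from h import *
s=env.observe();print(s["tcp_pos"],turn_yaw(),s["gripper_width"],s["finger_force"])
go((*WELLS[0],.092),98.06)
```

```text
[ 0.3816849  -0.27797973  0.2464165 ] 98.06750962938325 0.026996012481464354 59.17830169200897
move [-0.2071, 0.5505, -0.0004] turn [0.0014, -0.001, 0.0001] yaw 98.1->98.1 j6 -0.91
```

Request:
jog_arm(translation=[[-0.045,0.115,0],[-0.09,0.23,0],[-0.13,0.345,0],[-0.17,0.46,0],[-0.207,0.55,0]], angular=[[0,0,0],[0,0,0],[0,0,0],[0,0,0],[0,0,0]], hand=[0,0,0,0,0])

```text
time_s: 21.1
tcp_pos: [0.446, 0.0106, 0.2468]
ee_rot: [-0.223, 3.133, 0.0]
contact_force: [1.1, -0.4, 0.1]
gripper_width: 0.027
finger_force: 59.3
```

Request:
jog_arm(translation=[[0,0,0],[0,0,0]], angular=[[0,0,0],[0,0,0]], hand=[0,0])

```text
time_s: 21.35
tcp_pos: [0.4459, 0.0083, 0.2466]
ee_rot: [0.222, -3.133, 0.001]
contact_force: [-0.8, -0.3, -0.9]
gripper_width: 0.0268
finger_force: 59.3
```

Run:
```python
from h import *
s=env.observe();print(s["tcp_pos"],turn_yaw(),s["gripper_width"],s["finger_force"])
go((*WELLS[0],.051),98.06)
```

```text
[0.44593821 0.00828164 0.24659485] 98.1036995644662 0.02682598798103453 59.298813343048096
move [0.0005, 0.0018, 0.0812] turn [-0.0004, -0.0003, 0.0005] yaw 98.1->98.1 j6 -0.27
```

Request:
jog_arm(translation=[[0,0.001,0.05],[0,0.001,0.075],[0,0.001,0.081],[0,0.001,0.081],[0,0.001,0.081]], angular=[[0,0,0],[0,0,0],[0,0,0],[0,0,0],[0,0,0]], hand=[0,0,0,0,0])

```text
time_s: 21.98
tcp_pos: [0.4464, 0.0087, 0.207]
ee_rot: [-0.221, 3.132, -0.001]
contact_force: [-0.7, 0.2, 0.3]
gripper_width: 0.0268
finger_force: 59.3
```

Request:
jog_arm(translation=[[0,0,0],[0,0,0],[0,0,0],[0,0,-0.06],[0,0,-0.12]], angular=[[0,0,0],[0,0,0],[0,0,0],[0,0,0],[0,0,0]], hand=[0.5,0.5,0.5,0.5,0.5])

```text
time_s: 22.6
tcp_pos: [0.4456, 0.0091, 0.2663]
ee_rot: [0.221, -3.132, -0.0]
contact_force: [-0.1, 0.0, 0.3]
gripper_width: 0.0426
finger_force: 0.0
```

Request:
jog_arm(translation=[[0.035,-0.115,-0.03],[0.07,-0.23,-0.03],[0.105,-0.345,-0.03],[0.14,-0.46,-0.03],[0.175,-0.575,-0.03]], angular=[[0,0,0],[0,0,0],[0,0,0],[0,0,0],[0,0,0]], hand=[0.5,0.5,0.5,0.5,0.5])

```text
time_s: 23.22
tcp_pos: [0.3992, -0.2898, 0.2814]
ee_rot: [-0.221, 3.133, -0.001]
contact_force: [0.7, -1.0, -0.7]
gripper_width: 0.0428
finger_force: 0.0
```

Request:
jog_arm(translation=[[0.031,-0.101,0],[0.031,-0.101,0],[0.031,-0.101,0]], angular=[[0,0,0],[0,0,0],[0,0,0]], hand=[0.5,0.5,0.5])

```text
time_s: 23.6
tcp_pos: [0.3913, -0.3399, 0.2808]
ee_rot: [0.221, -3.133, -0.002]
contact_force: [-0.5, 0.8, -0.4]
gripper_width: 0.0423
finger_force: 0.0
```

Run:
```python
from h import *
s=env.observe();print(s["time_s"],s["tcp_pos"],turn_yaw())
cm,im=shot("wrist","w9")
for p in pellets(cm,im): print(np.round(p,4).tolist())
ct,t=shot("top","top3")
m=cv2.inRange(cv2.cvtColor(t,cv2.COLOR_BGR2HSV),(0,40,20),(20,255,130)); m=cv2.morphologyEx(m,cv2.MORPH_OPEN,np.ones((3,3),np.uint8))
for c in blobs(m,30):
    x,y,a,b=cv2.boundingRect(c)
    if a<16 and b<16 and 225<y<325 and x>230: print("top",(x,y,a,b),rect(ct,c,.02)[0])
go((.3912,-.3405,.026),98.06)
```

```text
23.6 [ 0.39131059 -0.33990836  0.28084902] 98.05213023989177
[285.3462, 210.6538, 20.7312, 0.3878, -0.3399, 30.6527, 28.5037]
[274.1263, 342.3889, 19.3043, 0.5071, -0.3326, 38.5412, 28.5216]
top (428, 241, 13, 12) [ 0.51221126 -0.330771  ]
top (259, 275, 12, 11) [0.43466875 0.08627091]
top (283, 310, 13, 11) [0.3509983  0.02752638]
top (292, 270, 11, 11) [0.4460346  0.00663805]
top (435, 291, 10, 12) [ 0.39295673 -0.33279538]
move [0.0014, -0.003, 0.2001] turn [0.0005, -0.0001, 0.0012] yaw 98.2->98.1 j6 -0.99
```

Request:
jog_arm(translation=[[0.001,-0.002,0.1],[0.001,-0.002,0.18],[0.001,-0.002,0.199],[0.001,-0.002,0.199],[0.001,-0.002,0.199]], angular=[[0,0,0],[0,0,0],[0,0,0],[0,0,0],[0,0,0]], hand=[0.5,0.5,0.5,0.3,0])

```text
time_s: 24.32
tcp_pos: [0.3921, -0.3418, 0.1839]
ee_rot: [-0.222, 3.131, -0.005]
contact_force: [0.1, -0.3, 0.9]
gripper_width: 0.0266
finger_force: 59.0
```

Request:
jog_arm(translation=[[0,0,0],[0,0,0],[0,0,0],[0,0,-0.06],[0,0,-0.13]], angular=[[0,0,0],[0,0,0],[0,0,0],[0,0,0],[0,0,0]], hand=[0,0,0,0,0])

```text
time_s: 24.95
tcp_pos: [0.3906, -0.3408, 0.2463]
ee_rot: [0.221, -3.132, -0.003]
contact_force: [0.3, -0.6, -0.1]
gripper_width: 0.0269
finger_force: 59.1
```

Run:
```python
from h import *
s=env.observe();print(s["tcp_pos"],turn_yaw(),s["gripper_width"],s["finger_force"])
go((*WELLS[3],.092),98.06)
```

```text
[ 0.39062833 -0.34081856  0.24628735] 98.06768541011677 0.026900052133345898 59.13874626159668
move [-0.301, 0.6775, -0.0003] turn [0.0015, -0.001, 0.0001] yaw 98.1->98.1 j6 -0.99
```

Request:
jog_arm(translation=[[-0.05,0.113,0],[-0.1,0.226,0],[-0.15,0.339,0],[-0.2,0.452,0],[-0.25,0.565,0]], angular=[[0,0,0],[0,0,0],[0,0,0],[0,0,0],[0,0,0]], hand=[0,0,0,0,0])

```text
time_s: 25.58
tcp_pos: [0.4754, -0.0421, 0.247]
ee_rot: [-0.22, 3.133, -0.001]
contact_force: [1.3, -0.9, -0.8]
gripper_width: 0.0269
finger_force: 59.2
```

Request:
jog_arm(translation=[[-0.051,0.1125,0],[-0.051,0.1125,0],[-0.051,0.1125,0],[-0.051,0.1125,0]], angular=[[0,0,0],[0,0,0],[0,0,0],[0,0,0]], hand=[0,0,0,0])

```text
time_s: 26.08
tcp_pos: [0.4923, 0.0141, 0.2466]
ee_rot: [0.218, -3.134, 0.001]
contact_force: [-0.3, 0.6, 0.1]
gripper_width: 0.0273
finger_force: 59.3
```

Run:
```python
from h import *
s=env.observe();print(s["tcp_pos"],turn_yaw(),s["gripper_width"],s["finger_force"])
go((*WELLS[3],.051),98.06)
```

```text
[0.49231899 0.01408996 0.24656384] 97.95812004997885 0.02730892772669873 59.28117871284485
move [-0.0001, 0.0032, 0.0811] turn [-0.0002, -0.0003, -0.0012] yaw 98.0->98.1 j6 -0.25
```

Request:
jog_arm(translation=[[0,0.002,0.05],[0,0.002,0.075],[0,0.002,0.081],[0,0.002,0.081],[0,0.002,0.081]], angular=[[0,0,0],[0,0,0],[0,0,0],[0,0,0],[0,0,0]], hand=[0,0,0,0,0])

```text
time_s: 26.7
tcp_pos: [0.4928, 0.0161, 0.207]
ee_rot: [-0.221, 3.132, -0.0]
contact_force: [0.4, 0.0, 0.5]
gripper_width: 0.0272
finger_force: 59.3
```

Request:
jog_arm(translation=[[0,0,0],[0,0,0],[0,0,0],[0,0,-0.06],[0,0,-0.12]], angular=[[0,0,0],[0,0,0],[0,0,0],[0,0,0],[0,0,0]], hand=[0.5,0.5,0.5,0.5,0.5])

```text
time_s: 27.32
tcp_pos: [0.492, 0.0164, 0.2663]
ee_rot: [0.221, -3.132, -0.0]
contact_force: [-0.1, -0.1, 0.3]
gripper_width: 0.0427
finger_force: 0.0
```

Request:
jog_arm(translation=[[0.01,-0.12,-0.03],[0.02,-0.24,-0.03],[0.03,-0.36,-0.03],[0.04,-0.48,-0.03],[0.05,-0.6,-0.03]], angular=[[0,0,0],[0,0,0],[0,0,0],[0,0,0],[0,0,0]], hand=[0.5,0.5,0.5,0.5,0.5])

```text
time_s: 27.95
tcp_pos: [0.5097, -0.2861, 0.2813]
ee_rot: [-0.221, 3.133, -0.0]
contact_force: [2.4, 0.2, 0.5]
gripper_width: 0.0431
finger_force: 0.0
```

Request:
jog_arm(translation=[[0.008,-0.097,0],[0.008,-0.097,0],[0.008,-0.097,0]], angular=[[0,0,0],[0,0,0],[0,0,0]], hand=[0.5,0.5,0.5])

```text
time_s: 28.32
tcp_pos: [0.5125, -0.3326, 0.2808]
ee_rot: [0.221, -3.133, -0.002]
contact_force: [0.1, 0.6, 0.6]
gripper_width: 0.0427
finger_force: 0.0
```

Run:
```python
from h import *
s=env.observe();print(s["time_s"],s["tcp_pos"],turn_yaw())
cm,im=shot("wrist","w10")
for p in pellets(cm,im): print(np.round(p,4).tolist())
ct,t=shot("top","top4")
m=cv2.inRange(cv2.cvtColor(t,cv2.COLOR_BGR2HSV),(0,40,20),(20,255,130)); m=cv2.morphologyEx(m,cv2.MORPH_OPEN,np.ones((3,3),np.uint8))
for c in blobs(m,30):
    x,y,a,b=cv2.boundingRect(c)
    if a<16 and b<16 and 225<y<325 and x>230: print("top",(x,y,a,b),rect(ct,c,.02)[0])
for c in blobs(hsv(t,(60,80,20),(90,255,160)),40):
    x,y,_,_=cv2.boundingRect(c)
    if x<230: print("green",cv2.boundingRect(c),rect(ct,c,.080))
go((.513,-.3333,.026),98.06)
```

```text
28.325 [ 0.51248334 -0.33257369  0.28077549] 98.06192307350393
[283.0, 214.3571, 20.2869, 0.512, -0.3339, 30.8863, 28.5624]
top (288, 250, 12, 12) [0.49436346 0.01506626]
top (283, 310, 13, 11) [0.3509983  0.02752638]
top (292, 269, 11, 12) [0.44725215 0.00661956]
top (259, 275, 12, 11) [0.43466884 0.08628249]
top (428, 241, 8, 11) [ 0.5135088 -0.3244548]
top (381, 235, 5, 14) [ 0.5259759  -0.20717382]
green (132, 173, 32, 30) (array([0.65498054, 0.36263317], dtype=float32), np.float32(76.17425), np.float32(64.765236), np.float32(52.98358))
green (157, 190, 19, 21) (array([0.6189366 , 0.31347436], dtype=float32), np.float32(56.259953), np.float32(26.188663), np.float32(-34.609486))
green (163, 268, 23, 9) (array([0.45377472, 0.2938892 ], dtype=float32), np.float32(52.801792), np.float32(15.1811285), np.float32(-80.310005))
green (190, 280, 9, 9) (array([0.42533925, 0.24614906], dtype=float32), np.float32(19.227991), np.float32(16.571896), np.float32(-44.94566))
move [-0.0, -0.0036, 0.2002] turn [0.0005, -0.0001, 0.0012] yaw 98.2->98.1 j6 -0.83
```

Request:
jog_arm(translation=[[-0.001,-0.003,0.1],[-0.001,-0.003,0.18],[-0.001,-0.003,0.199],[-0.001,-0.003,0.199],[-0.001,-0.003,0.199]], angular=[[0,0,0],[0,0,0],[0,0,0],[0,0,0],[0,0,0]], hand=[0.5,0.5,0.5,0.3,0])

```text
time_s: 29.05
tcp_pos: [0.5143, -0.3345, 0.1842]
ee_rot: [-0.222, 3.131, -0.004]
contact_force: [-0.1, 0.1, -0.6]
gripper_width: 0.0273
finger_force: 59.0
```

Request:
jog_arm(translation=[[0,0,0],[0,0,0],[0,0,0],[0,0,-0.06],[0,0,-0.13]], angular=[[0,0,0],[0,0,0],[0,0,0],[0,0,0],[0,0,0]], hand=[0,0,0,0,0])

```text
time_s: 29.68
tcp_pos: [0.5128, -0.3339, 0.246]
ee_rot: [0.221, -3.132, -0.003]
contact_force: [0.1, 0.1, 1.7]
gripper_width: 0.0273
finger_force: 59.1
```

Run:
```python
from h import *
s=env.observe();print(s["tcp_pos"],turn_yaw(),s["gripper_width"],s["finger_force"])
go((*WELLS[5],.092),98.06)
```

```text
[ 0.51280224 -0.3338902   0.24602624] 98.07028951437417 0.02729389989548234 59.114906787872314
move [-0.0572, 0.856, -0.0002] turn [0.0015, -0.0013, 0.0001] yaw 98.1->98.1 j6 -0.83
```

Request:
jog_arm(translation=[[-0.008,0.12,0],[-0.016,0.24,0],[-0.024,0.36,0],[-0.032,0.48,0],[-0.04,0.6,0]], angular=[[0,0,0],[0,0,0],[0,0,0],[0,0,0],[0,0,0]], hand=[0,0,0,0,0])

```text
time_s: 30.3
tcp_pos: [0.4906, -0.0327, 0.2469]
ee_rot: [-0.22, 3.133, -0.0]
contact_force: [0.8, 0.2, 0.2]
gripper_width: 0.0273
finger_force: 59.2
```

Request:
jog_arm(translation=[[-0.009,0.12,0],[-0.017,0.256,0],[-0.017,0.256,0],[-0.017,0.256,0],[-0.017,0.256,0]], angular=[[0,0,0],[0,0,0],[0,0,0],[0,0,0],[0,0,0]], hand=[0,0,0,0,0])

```text
time_s: 30.92
tcp_pos: [0.4817, 0.0923, 0.2466]
ee_rot: [0.218, -3.134, 0.001]
contact_force: [-0.4, -0.1, -1.0]
gripper_width: 0.027
finger_force: 59.3
```

Run:
```python
from h import *
s=env.observe();print(s["tcp_pos"],turn_yaw(),s["gripper_width"],s["finger_force"])
go((*WELLS[5],.051),98.06)
```

```text
[0.48166589 0.09226979 0.24662035] 97.96443893361986 0.026988777665775916 59.26420211791992
move [0.0008, 0.0035, 0.0812] turn [-0.0004, -0.0, -0.0011] yaw 98.0->98.1 j6 -0.09
```

Request:
jog_arm(translation=[[0.001,0.002,0.05],[0.001,0.002,0.075],[0.001,0.002,0.081],[0.001,0.002,0.081],[0.001,0.002,0.081]], angular=[[0,0,0],[0,0,0],[0,0,0],[0,0,0],[0,0,0]], hand=[0,0,0,0,0])

```text
time_s: 31.55
tcp_pos: [0.4813, 0.0943, 0.207]
ee_rot: [-0.221, 3.132, -0.0]
contact_force: [-0.1, -0.1, -0.3]
gripper_width: 0.0275
finger_force: 59.3
```

Request:
jog_arm(translation=[[0,0,0],[0,0,0],[0,0,0],[0,0,-0.06],[0,0,-0.16]], angular=[[0,0,0],[0,0,0],[0,0,0],[0,0,0],[0,0,0]], hand=[0.5,0.5,0.5,0.5,1])

```text
time_s: 32.17
tcp_pos: [0.4796, 0.0944, 0.2846]
ee_rot: [0.221, -3.128, -0.0]
contact_force: [1.2, -0.2, 0.1]
gripper_width: 0.0596
finger_force: 0.0
```

Request:
jog_arm(translation=[[-0.05,-0.04,-0.1],[-0.11,-0.077,-0.2],[-0.11,-0.077,-0.226],[-0.11,-0.077,-0.226],[-0.11,-0.077,-0.226]], angular=[[0,0,0],[0,0,0],[0,0,0],[0,0,0],[0,0,0]], hand=[1,1,1,1,1])

```text
time_s: 32.8
tcp_pos: [0.5397, 0.0645, 0.397]
ee_rot: [0.222, -3.13, -0.001]
contact_force: [0.1, 0.3, -0.5]
gripper_width: 0.0855
finger_force: 0.0
```

Run:
```python
from h import *
s=env.observe();print(s["time_s"],s["tcp_pos"],turn_yaw())
cm,im=shot("wrist","w11"); print(cm[4])
for p in pellets(cm,im,.021): print(np.round(p,4).tolist())
print(np.round(WELLS,4).tolist())
c=[c for c in blobs(hsv(im,(50,80,20),(90,255,200),25),300)][:6]
for k in c: print(cv2.boundingRect(k),rect(cm,k,.030))
```

```text
32.8 [0.53970171 0.06446579 0.39703512] 98.11378272713873
[0.46089698 0.05217234 0.36555623]
[319.9921, 132.4464, 14.1294, 0.4826, 0.0934, 27.1274, 25.2556]
[[0.4456, 0.0091], [0.44, 0.0482], [0.4345, 0.0873], [0.4921, 0.0157], [0.4866, 0.0548], [0.481, 0.0939]]
(218, 57, 130, 97) (array([0.46321973, 0.05154525], dtype=float32), np.float32(122.42603), np.float32(89.87094), np.float32(-81.9072))
(156, 228, 122, 95) (array([ 6.5998417e-01, -2.5335693e-04], dtype=float32), np.float32(135.53139), np.float32(107.26539), np.float32(-89.97967))
(23, 209, 105, 85) (array([ 0.6513327 , -0.15925677], dtype=float32), np.float32(112.11777), np.float32(87.2627), np.float32(84.23462))
(470, 266, 63, 56) (array([0.63057864, 0.32567012], dtype=float32), np.float32(64.42891), np.float32(59.85217), np.float32(-29.50113))
(530, 319, 30, 51) (array([0.70139635, 0.41657045], dtype=float32), np.float32(78.2813), np.float32(34.830414), np.float32(22.538452))
(518, 127, 42, 19) (array([0.45441338, 0.31193122], dtype=float32), np.float32(44.63565), np.float32(17.797472), np.float32(-81.90463))
```

View pics/w11.png

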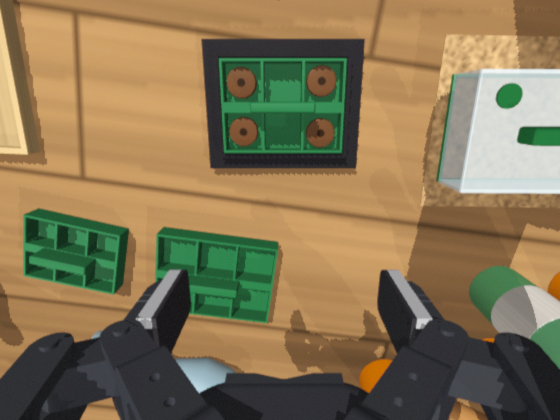

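Four pellets lie flat in the corner cells, at (241,82), (321,81), (243,132) and (320,132). The hood still stands on the mat. Next I fetch the hood.

Run:
```python
from h import *
go((.463,.226,.26),8.1)
```

```text
move [0.1063, 0.3414, -0.0356] turn [0.0026, -0.0018, -1.047] yaw 98.1->188.1 j6 -0.15
```

Request:
jog_arm(translation=[[0.03,0.08,-0.035],[0.05,0.16,-0.035],[0.07,0.24,-0.035],[0.1,0.32,-0.035],[0.106,0.341,-0.035]], angular=[[0,0,0.7],[0,0,0.7],[0,0,0.7],[0,0,0.7],[0,0,0.7]], hand=[1,1,1,1,1])

```text
time_s: 33.48
tcp_pos: [0.4619, 0.2274, 0.4148]
ee_rot: [-1.221, -2.891, 0.003]
contact_force: [0.2, -0.2, -0.1]
gripper_width: 0.0854
finger_force: 0.0
```

Run:
```python
from h import *
go((.463,.226,.26),8.1)
```

```text
move [-0.0035, -0.0005, -0.0004] turn [-0.0024, -0.0007, 0.4204] yaw 44.2->8.1 j6 1.13
```

Request:
jog_arm(translation=[[-0.0035,0,0],[-0.0035,0,0],[-0.0035,0,0],[-0.0035,0,0],[-0.0035,0,0]], angular=[[0,0,0.42],[0,0,0.42],[0,0,0.42],[0,0,0.42],[0,0,0.42]], hand=[1,1,1,1,1])

```text
time_s: 34.1
tcp_pos: [0.4646, 0.2242, 0.4149]
ee_rot: [-2.053, -2.376, 0.004]
contact_force: [0.3, -1.1, -0.0]
gripper_width: 0.0852
finger_force: 0.0
```

Run:
```python
from h import *
s=env.observe();print(s["time_s"],s["tcp_pos"],turn_yaw())
cm,im=shot("wrist","w12"); print(cm[4])
for c in blobs(hsv(im,(50,80,20),(90,255,200)),100): 
    x,y,a,b=cv2.boundingRect(c)
    print((x,y,a,b),rect(cm,c,.080))
    if 50<max(a,b)<100 and min(a,b)<40:
        r=rect(cm,c,.080); go((*r[0],.075),r[3]-90)
```

```text
34.1 [0.46459426 0.22424388 0.41492333] 8.349692880047664
[0.45246523 0.3011101  0.3830951 ]
(226, 263, 76, 87) (array([0.4614803 , 0.08912385], dtype=float32), np.float32(108.486), np.float32(78.34357), np.float32(-81.784386))
(491, 25, 69, 96) (array([0.65585923, 0.34858587], dtype=float32), np.float32(76.89491), np.float32(57.37248), np.float32(-67.09627))
(360, 313, 38, 80) (array([0.6018569 , 0.04597857], dtype=float32), np.float32(109.907875), np.float32(34.537495), np.float32(-89.9426))
move [-0.3925, 0.2204, 0.37] turn [-0.0017, 0.0004, 0.0967] yaw 8.4->0.1 j6 1.74
(435, 50, 38, 66) (array([0.5950408, 0.3366896], dtype=float32), np.float32(53.20385), np.float32(30.50825), np.float32(-74.420555))
move [0.1848, 0.2915, 0.3696] turn [-0.0018, 0.0002, -0.0839] yaw 8.4->15.6 j6 1.74
(277, 69, 16, 68) (array([0.452584  , 0.30095616], dtype=float32), np.float32(56.41383), np.float32(13.444824), np.float32(-82.02582))
move [0.1555, -0.0008, 0.3703] turn [-0.0018, 0.0003, 0.0046] yaw 8.4->8.0 j6 1.74
(311, 40, 23, 25) (array([0.47784048, 0.3464288 ], dtype=float32), np.float32(18.722713), np.float32(18.448397), np.float32(8.319313))
(240, 141, 21, 21) (array([0.4269957 , 0.25490874], dtype=float32), np.float32(18.628185), np.float32(18.377432), np.float32(8.348503))
(437, 309, 24, 17) (array([0.6625673 , 0.10782883], dtype=float32), np.float32(33.26104), np.float32(12.916124), np.float32(-41.527374))
```

View pics/w12.png

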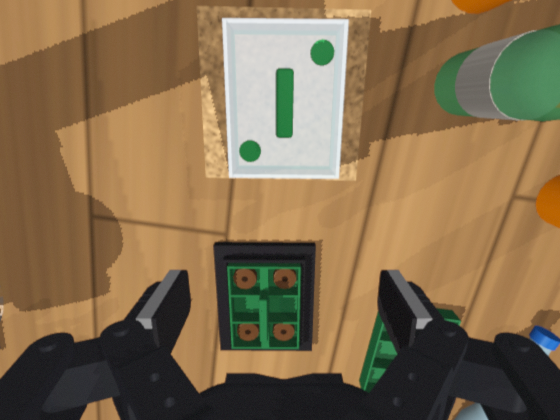

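The hood bar is at (285,103), and the stickers' midpoint agrees with it (0.4525,0.301). Grasp it.

Request:
jog_arm(translation=[[0.08,0,0],[0.155,0,0.1],[0.155,0,0.22],[0.155,0,0.32],[0.155,0,0.362]], angular=[[0,0,0.004],[0,0,0.004],[0,0,0.004],[0,0,0.004],[0,0,0.004]], hand=[1,1,1,1,1])

```text
time_s: 34.78
tcp_pos: [0.4519, 0.3001, 0.2305]
ee_rot: [-2.058, -2.369, 0.012]
contact_force: [0.1, -1.0, 0.9]
gripper_width: 0.0857
finger_force: 0.0
```

Request:
jog_arm(translation=[[0,0,0],[0,0,0],[0,0,0],[0,0,0],[0,0,0]], angular=[[0,0,0],[0,0,0],[0,0,0],[0,0,0],[0,0,0]], hand=[1,0,0,0,0])

```text
time_s: 35.4
tcp_pos: [0.4546, 0.301, 0.237]
ee_rot: [2.062, 2.369, 0.003]
contact_force: [2.0, 0.8, -0.2]
gripper_width: 0.0144
finger_force: 62.0
```

Request:
jog_arm(translation=[[0,0,0],[0,0,0],[0,0,-0.06],[0,0,-0.16],[0,0,-0.2]], angular=[[0,0,0],[0,0,0],[0,0,0],[0,0,0],[0,0,0]], hand=[0,0,0,0,0])

```text
time_s: 36.02
tcp_pos: [0.4547, 0.301, 0.3379]
ee_rot: [2.062, 2.369, 0.004]
contact_force: [0.6, 0.3, -1.4]
gripper_width: 0.0144
finger_force: 61.9
```

Run:
```python
from h import *
s=env.observe();print(s["tcp_pos"],turn_yaw(),s["gripper_width"],s["finger_force"])
go((.463,.0522,.18),8.1)
```

```text
[0.45467498 0.30104866 0.33788116] 7.926078986543601 0.014394432567293756 61.94183707237244
move [-0.4952, -0.0522, 0.0052] turn [0.0019, -0.0006, -0.002] yaw 7.9->8.1 j6 1.89
```

Request:
jog_arm(translation=[[-0.11,-0.012,0],[-0.22,-0.024,0],[-0.33,-0.036,0],[-0.44,-0.048,0],[-0.495,-0.052,0]], angular=[[0,0,-0.002],[0,0,-0.002],[0,0,-0.002],[0,0,-0.002],[0,0,-0.002]], hand=[0,0,0,0,0])

```text
time_s: 36.65
tcp_pos: [0.4621, 0.0498, 0.3343]
ee_rot: [-2.061, -2.369, 0.003]
contact_force: [0.2, -0.4, -2.0]
gripper_width: 0.0143
finger_force: 61.9
```

Request:
jog_arm(translation=[[0,0,0],[0,0,0],[0,0,0]], angular=[[0,0,0],[0,0,0],[0,0,0]], hand=[0,0,0])

```text
time_s: 37.02
tcp_pos: [0.4625, 0.0531, 0.3352]
ee_rot: [-2.057, -2.374, 0.0]
contact_force: [0.1, 1.1, -1.9]
gripper_width: 0.0147
finger_force: 61.9
```

Run:
```python
from h import *
s=env.observe();print(s["tcp_pos"],turn_yaw(),s["gripper_width"],s["finger_force"])
go((.463,.0522,.105),8.1)
cm,im=shot("wrist","w13")
```

```text
[0.46248433 0.05307689 0.33522208] 8.189582350149799 0.014719452295892192 61.88582897186279
move [-0.002, 0.0009, 0.1504] turn [-0.0005, -0.0003, 0.001] yaw 8.2->8.1 j6 1.40
```

View pics/w13.png

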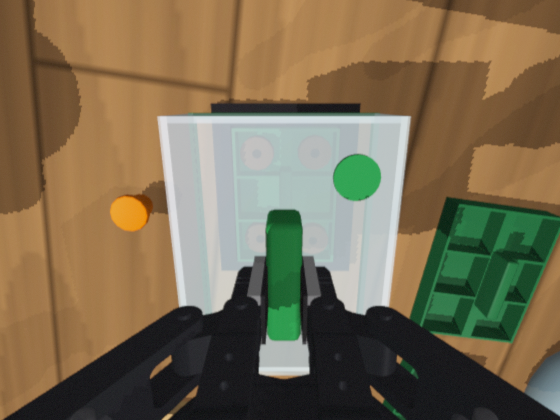

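The hood is held level, its top spanning cols 160–409 and the base cols 211–360, so it is laterally centred. I'll check fore-aft from rows 116 and 103.

Run:
```python
from h import *
cm=cam("wrist"); a=np.radians(8.1); t=np.array([-np.sin(a),np.cos(a)]); n=np.array([np.cos(a),np.sin(a)]); s=env.observe()["tcp_pos"][:2]
print("hood far",(w(cm,(285,116),.154)[0,:2]-s)@t,"want .0725; base far",(w(cm,(285,103),.012)[0,:2]-s)@t,"want .080")
print("hood lat",[(w(cm,(u,118),.154)[0,:2]-s)@n for u in(160,409)],"base lat",[(w(cm,(u,106),.012)[0,:2]-s)@n for u in(211,360)])
```

```text
hood far 0.07263529251718011 want .0725; base far 0.07833991985492629 want .080
hood lat [np.float64(-0.05555713058872151), np.float64(0.05459235817147936)] base lat [np.float64(-0.06281583283824062), np.float64(0.06427839945665213)]
```

Request:
jog_arm(translation=[[-0.0035,0.002,0.06],[-0.0035,0.002,0.11],[-0.0035,0.002,0.14],[-0.0035,0.002,0.158],[-0.0035,0.002,0.166]], angular=[[0,0,0.001],[0,0,0.001],[0,0,0.001],[0,0,0.001],[0,0,0.001]], hand=[0,0,0,0,0])

```text
time_s: 37.7
tcp_pos: [0.464, 0.0508, 0.2526]
ee_rot: [2.06, 2.371, 0.0]
contact_force: [0.6, -0.1, -1.0]
gripper_width: 0.0146
finger_force: 61.8
```

Request:
jog_arm(translation=[[0,0,0.004],[0,0,0.008],[0,0,0.01],[0,0,0.01]], angular=[[0,0,0],[0,0,0],[0,0,0],[0,0,0]], hand=[0,0,0,0])

```text
time_s: 38.2
tcp_pos: [0.4642, 0.0505, 0.2488]
ee_rot: [2.06, 2.37, 0.002]
contact_force: [-1.1, -0.6, 3.1]
gripper_width: 0.0142
finger_force: 62.6
```

Request:
jog_arm(translation=[[0,0,0.001],[0,0,0.001],[0,0,0.001],[0,0,0.001],[0,0,0.001]], angular=[[0,0,0],[0,0,0],[0,0,0],[0,0,0],[0,0,0]], hand=[0,0.5,1,1,1])

```text
time_s: 38.83
tcp_pos: [0.4638, 0.0505, 0.2469]
ee_rot: [-2.061, -2.371, 0.0]
contact_force: [0.7, 0.7, 0.1]
gripper_width: 0.085
finger_force: 0.0
```

Request:
jog_arm(translation=[[0,0,-0.08],[0,0,-0.2],[-0.1,0,-0.3],[-0.156,0,-0.34],[-0.156,0,-0.34]], angular=[[0,0,0],[0,0,0],[0,0,0],[0,0,0],[0,0,0]], hand=[1,1,1,1,1])

```text
time_s: 39.45
tcp_pos: [0.4756, -0.0285, 0.4199]
ee_rot: [2.061, 2.364, 0.004]
contact_force: [0.2, 0.1, -0.4]
gripper_width: 0.0856
finger_force: 0.0
```

Request:
jog_arm(translation=[[0,0,0],[0,0,0]], angular=[[0,0,0],[0,0,0]], hand=[1,1])

```text
time_s: 39.7
tcp_pos: [0.4744, -0.0259, 0.4156]
ee_rot: [-2.058, -2.37, 0.002]
contact_force: [-1.2, -0.6, 0.2]
gripper_width: 0.0857
finger_force: 0.0
```

Run:
```python
from h import *
s=env.observe();print(s["time_s"],s["tcp_pos"],turn_yaw(),s["contact_force"])
cm,im=shot("wrist","w14"); print(cm[4])
P=[]
for c in blobs(hsv(im,(50,100,60),(90,255,200)),100): 
    b=cv2.boundingRect(c)
    if b[1]<180 and 200<b[0]<340: print(b,rect(cm,c,.067),rect(cm,c,.091))
```

```text
39.7 [ 0.47437955 -0.02589224  0.41556531] 8.07713127687379 [-1.16102951 -0.55040615  0.19414326]
[0.46262765 0.05108431 0.38387786]
(277, 69, 18, 71) (array([0.46396762, 0.0502579 ], dtype=float32), np.float32(61.828403), np.float32(15.465827), np.float32(-81.38025)) (array([0.4638661, 0.0503205], dtype=float32), np.float32(57.14558), np.float32(14.294454), np.float32(-81.38025))
(313, 38, 24, 27) (array([0.4915255, 0.1000073], dtype=float32), np.float32(20.98272), np.float32(20.36978), np.float32(-80.35705)) (array([0.48933685, 0.09630191], dtype=float32), np.float32(19.393503), np.float32(18.82698), np.float32(-80.35713))
(240, 143, 22, 22) (array([0.43657133, 0.00116847], dtype=float32), np.float32(20.511755), np.float32(20.257877), np.float32(8.0744095)) (array([0.43854475, 0.00494906], dtype=float32), np.float32(18.958202), np.float32(18.723577), np.float32(8.074333))
```

View pics/w14.png

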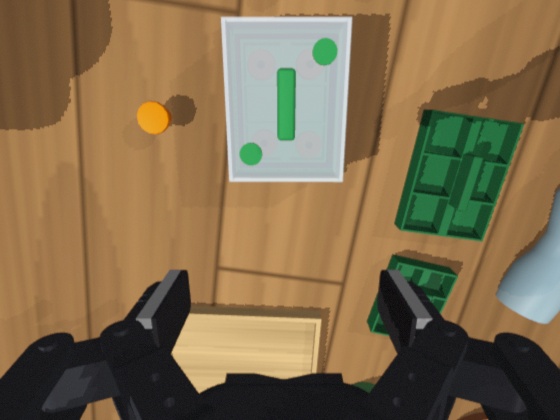

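The hood is back on: centre (0.464,0.0505) against base (0.463,0.0525). The sticker spacing (113.1 mm) matches lid height 67 mm, so it is fully down. The pellets show through the lid and the tray is empty.

Run:
```python
from rig import env
print(env.sign_off())
```

```text
the job is handed in; nothing more can be done
None
```

The job is handed in, and the sign-off returned no verdict: the medium insert is seated in the bay with all four pellets lying flat in its corner cells, and the hood is back fully down, about 2 mm off centre by the last wrist picture, with the other inserts left alone and no bottle touched.

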